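Make up two garden gift sets

TASK

Make up the two gift sets on the packing table: the terracotta pot, the blue pot and the grey stone urn go into the three-compartment cardboard tray, and the white pillar and the flower trough into the two-compartment green tray. Give each piece a compartment of its own, standing upright on the tray's floor; the ware is brittle, so set each one down gently, do not drop it or knock it over. The yellow pot belongs to no set: leave it standing where it is.

Things in the scene. Friction and masses are not known exactly. Their poses are not given: they have to be found in the camera images.
- terracotta_pot: Orange-brown clay flower pot, hollow, 64 mm high: 44 mm across at the foot, widening to 54 mm at 40 mm height, then an upright rim band 64 mm across from 40 to 64 mm height, a good place to grip; about 0.16 kg; origin at the centre of its underside, z up; loose, upright at the start
- blue_pot: Deep blue glazed straight-sided round pot, hollow, 60 mm across and 60 mm high with a thin white stripe near the foot; about 0.2 kg; origin at the centre of its underside, z up; loose, upright at the start
- yellow_pot: Yellow glazed pot of the same shape and size as the blue one (60 mm across, 60 mm high); it stays where it is; origin at the centre of its underside, z up; loose, upright at the start
- stone_urn: Dark grey stone urn, round, 76 mm high: foot 48 mm across, waist 26 mm across at 18 to 26 mm height, bowl with upright sides 58 mm across from 48 to 66 mm height, rim 64 mm across from 67 to 76 mm height; about 0.28 kg; origin at the centre of its underside, z up; loose, upright at the start
- white_pillar: White miniature column, 72 mm high: square foot 58 x 58 x 12 mm, round fluted shaft 44 mm across from 12 to 64 mm height, round cap 52 mm across on top; about 0.32 kg; origin at the centre of its underside, z up; loose, upright at the start
- flower_trough: Small grey-brown rectangular planter trough with red flowers on the long sides and rim: 70 mm long (its x), 46 mm wide (its y), 60 mm high, dark earth-coloured hollow on top; about 0.24 kg; origin at the centre of its underside, z up; loose, upright at the start
- carton_tray: Shallow cardboard tray fixed to the table, 98 mm (its x) x 284 mm (its y), walls 28 mm high and 5 mm thick, floor 5 mm thick, with two dividers as high as the walls: three compartments of 88 x 88 mm in a row along its y, centred at y = -93, 0 and +93 mm, x = 0. Origin at the centre of its underside, z up
- green_tray: Shallow dark green tray fixed to the table, 98 mm (its x) x 191 mm (its y), walls 28 mm high and 5 mm thick, floor 5 mm thick, with one divider as high as the walls: two compartments of 88 x 88 mm in a row along its y, centred at y = -46.5 and +46.5 mm, x = 0. Origin at the centre of its underside, z up
Mind the look-alikes: they are no part of the job. What is shaped like the flower_trough but pink or turquoise is not meant.

How it is judged:
At the end, for the whole second after the job is handed in: Pot, blue pot and urn in the cardboard tray, pillar and trough in the green one: centres inside the walls (44 mm across, tray length along), undersides under 12 mm above the tray's underside, tilt under 0.15 rad, released, at rest; yellow pot upright, moved under 20 mm (x of terracotta_pot in the frame of carton_tray between -0.044 and 0.044 m and y of terracotta_pot in the frame of carton_tray between -0.142 and 0.142 m and z of each of terracotta_pot, blue_pot, stone_urn in the frame of carton_tray below 0.012 m and angle between each of terracotta_pot, blue_pot, stone_urn, white_pillar, flower_trough, yellow_pot's own z axis and vertical below 0.15 rad and linear speed of each of terracotta_pot, blue_pot, stone_urn, white_pillar, flower_trough below 0.02 m/s and angular speed of each of terracotta_pot, blue_pot, stone_urn, white_pillar, flower_trough below 0.2 rad/s and x of blue_pot in the frame of carton_tray between -0.044 and 0.044 m and y of blue_pot in the frame of carton_tray between -0.142 and 0.142 m and x of stone_urn in the frame of carton_tray between -0.044 and 0.044 m and y of stone_urn in the frame of carton_tray between -0.142 and 0.142 m and x of white_pillar in the frame of green_tray between -0.044 and 0.044 m and y of white_pillar in the frame of green_tray between -0.0955 and 0.0955 m and z of each of white_pillar, flower_trough in the frame of green_tray below 0.012 m and x of flower_trough in the frame of green_tray between -0.044 and 0.044 m and y of flower_trough in the frame of green_tray between -0.0955 and 0.0955 m and distance of yellow_pot from where it was at the start of the episode below 0.02 m); the robot touches nothing.
It fails at once if the yellow pot is pushed more than 20 mm from where it stood, or tipped over (distance of yellow_pot from where it was at the start of the episode above 0.02 m or angle between yellow_pot's own z axis and vertical above 0.3 rad).
It fails at once if a piece is dropped (moves faster than 0.7 m/s with no finger on it, as after a fall of 25 mm) ((linear speed of terracotta_pot above 0.7 m/s and contact force between terracotta_pot and the fingers below 0.05 N) or (linear speed of blue_pot above 0.7 m/s and contact force between blue_pot and the fingers below 0.05 N) or (linear speed of stone_urn above 0.7 m/s and contact force between stone_urn and the fingers below 0.05 N) or (linear speed of white_pillar above 0.7 m/s and contact force between white_pillar and the fingers below 0.05 N) or (linear speed of flower_trough above 0.7 m/s and contact force between flower_trough and the fingers below 0.05 N)).
It fails at once if a piece is knocked over (tilted more than 0.8 rad) (angle between any of terracotta_pot, blue_pot, stone_urn, white_pillar, flower_trough's own z axis and vertical above 0.8 rad).
It also fails if it takes over 120 s, if anything falls off the work surface, if the arm or the gripper's body presses on something with over 40 N, if the wrist force passes 120 N, or if a joint passes its speed limit or range.

ROBOT

A 6-joint arm with a two-finger parallel gripper is mounted at the origin on the work surface. World frame = base frame: x ahead of the robot, y to its left, z up, the work surface at z = 0. Lengths are in m, angles in rad, forces in N, time in s.
With the tool pointing down it reaches from about 0.4 to 0.825 m from the base axis. Payload 7 kg.
Tool frame: the origin (TCP) lies midway between the tips of the shut fingers; the grasp point (between the pads) lies 19 mm behind it; y points along the fingers, z is the direction in which the jaws open and shut, and the axes are right-handed (so a half turn about y gives the same grasp; the last joint's range is limited). The gripper opens to 88 mm and grips with 3 to 60 N. Pads are 19 mm wide; open, the fingers measure 130 mm over their backs; the gripper's body (78 mm by 193 mm) begins 47 mm behind the grasp point.
Start: joints at [1.547, 0.359, 0.012, 0, -1.224, -0.288], TCP at [0.207, 0.642, 0.227] pointing down, gripper open.
Joint ranges: [-3.07, 3.07], [-1.43, 2.12], [-1.02, 1.25], [-3.03, 1.67], [-3.05, -0], [-3.03, 3.03]. Speed limits (rad/s): [2.39, 2.39, 3.01, 3.14, 3.14, 3.14].

INTERFACE

Orientations are given as [roll, pitch, yaw] about the fixed x, y, z axes, in that order (R = Rz(yaw) Ry(pitch) Rx(roll)).
In Python, from station import arm gives the robot as it stands.
- The arm moves only by the tool move_arm, never from a script. Its argument "deltas" is a list of rows, each an object with "dp": the shift along the tool's x, y, z in mm, a list of three; "rotation": the turn, a rotation vector about the tool's x, y, z in degrees, a list of three. A call has 1 to 5 rows; each row shifts and turns the pose as measured when the row begins, along the tool's axes as they then stand; what a row does not reach is not made up. A row lasts 1/12 s, in which the tool goes at most 41.7 mm and 7.16 degrees, less where a joint would pass 70% of its speed; a pose out of reach is approached as far as the arm can. A call is refused whole if a number of a shift passes 41.7 or a number of a turn 7.16, either way. A call with a gripper value outside its range is refused whole. "jaw" is the closure in counts, from 0 (fully open) to 255 (shut), set as the call begins (left out, the last holds). The fingers move at their own pace and stop on an object; "squeeze" is the grip in N (left out, the last holds). Time passes only in rows, so rows that do not move let the fingers close. It gives the time, the measured TCP pose, the force and the opening at its end, in the units of the state.
- arm.get_state(): the state, without advancing time (a new reading comes with each control period).
- arm.grab_frame(name): name is "scene" or "side" or "wrist"; returns a dict with "pixels" (400x640x3 uint8, red, green, blue), "z_map" (400x640 float32, m along the optical axis (not along the pixel's ray), 0 where there is no reading), "fx", "fy", "cx", "cy" (pixels), "cam_to_world" (4x4, takes a point from camera to world coordinates); the wrist camera has in their place "mount" (4x4, takes a point from camera to tool coordinates, whose origin is the TCP and whose axes are the tool frame's). Camera axes: x right, y down, z forward; pixel columns grow to the right and rows downward; lengths in m; the calibration is good to about 2 mm. A picture is of the moment at which its call begins: read the wrist's pose just before it.
- arm.job_done(): hands the job in, once; it reports no verdict.
The state is a dict: "t": time; "q": joint angles; "qd": joint speeds; "joint_efforts": joint torques, N m; "eef_pos": TCP position; "ee_rot": TCP orientation; "force": force on the tool from outside, world axes, zero at the start; "moment": the same for the moment, N m; "width": finger opening in m.
Only numpy, scipy, OpenCV 4.12 (cv2) and the standard library are available. Lean on these libraries where they do the work, as an engineer would, in place of code of your own. Each camera call takes 0.05 s, during which the arm holds its last target.

## Working session

There is one attempt and no reset: what is moved stays moved. The work goes in short steps, Python scripts to look and compute and a tool call to move; the robot and the scene stay as the last step left them, time stands still between calls to the robot, and variables do not carry over. Pictures are saved under pics/ and viewed, and the job is handed in when it is done.

Besides the shell and the picture viewer there is one more tool, called after "Request:" as name([rows], argument=value, ...), one row to a line, values as JSON. move_arm: Moves the arm, as the interface text tells. Its arguments: {"type":"object","properties":{"deltas":{"type":"array","items":{"type":"object","properties":{"dp":{"type":"array","items":{"type":"number"}},"rotation":{"type":"array","items":{"type":"number"}}}}},"jaw":{"type":"number"},"squeeze":{"type":"number"}},"required":["deltas"]}

```bash
ls; mkdir -p pics
cat > h.py <<'E'
import numpy as np, cv2, sys
from station import arm
def save(name,cam):
    f=arm.grab_frame(cam); cv2.imwrite(f'pics/{name}.png',f['pixels'][:,:,::-1]); 
    np.savez(f'pics/{name}.npz',**{k:np.asarray(v) for k,v in f.items()})
    return f
E
python3 - <<'E'
from h import *
print(arm.get_state())
for c in ['scene','side','wrist']:
    f=save(c+'0',c); print(c,f['fx'],f['cx'],f['cy'],np.round(f.get('cam_to_world',f.get('mount')),3).tolist())
print(arm.get_state()['t'])
E
```

```text
pics
{'t': 0.0, 'q': array([ 1.54711956e+00,  3.59390681e-01,  1.10458954e-02, -3.42262217e-04,
       -1.22413901e+00, -2.88082886e-01]), 'qd': array([-1.23154442e-03, -1.42802060e-03,  4.47489767e-04,  4.01009440e-04,
       -8.63286656e-04, -5.73373022e-05]), 'joint_efforts': array([-3.94483031e-04, -5.82716274e+01,  2.93054366e+01,  6.99729323e+00,
        7.06183855e-03, -1.61405947e-04]), 'eef_pos': array([0.20693444, 0.64196131, 0.22561604]), 'ee_rot': array([-1.56908698e+00,  1.70990231e-04,  2.82971659e+00]), 'force': array([-0.1125183 ,  0.65388532,  0.47002348]), 'moment': array([ 0.05770845,  0.00283796, -0.04076279]), 'width': 0.08770690609124314}
scene 421.85315096697286 310.6906826175859 197.0183875288958 [[-0.347, 0.636, -0.689, 1.17], [0.938, 0.218, -0.271, 0.32], [-0.022, -0.74, -0.672, 0.707], [0.0, 0.0, 0.0, 1.0]]
side 451.02608474221637 311.26195092306716 199.771451415109 [[0.989, -0.091, 0.116, 0.356], [-0.148, -0.562, 0.814, -0.807], [-0.009, -0.822, -0.569, 0.657], [0.0, 0.0, 0.0, 1.0]]
wrist 331.97140888613484 316.79430675498145 204.32150266386694 [[-0.001, 0.952, 0.306, -0.084], [-0.001, -0.306, 0.952, -0.159], [1.0, 0.0, 0.001, -0.0], [0.0, 0.0, 0.0, 1.0]]
0.15
```

View pics/scene0.png

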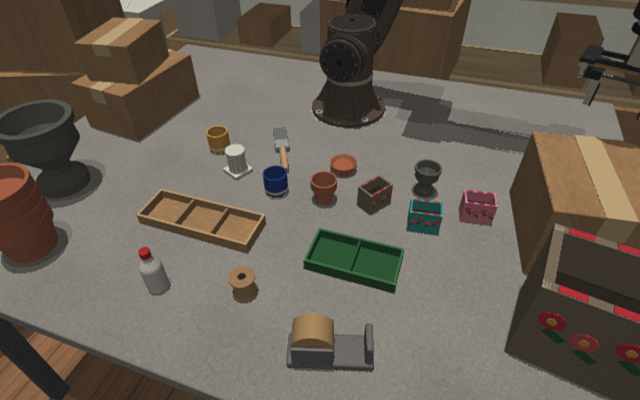

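View pics/side0.png

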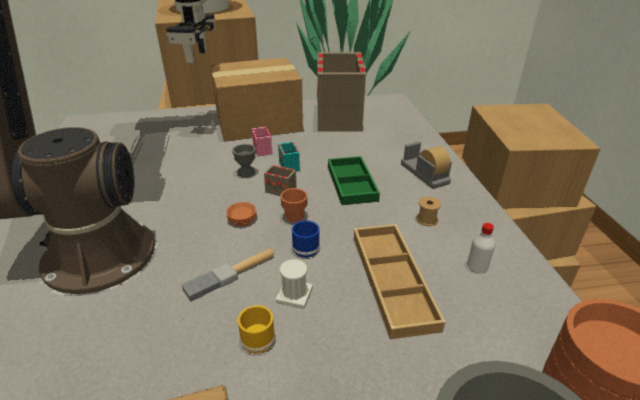

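View pics/wrist0.png

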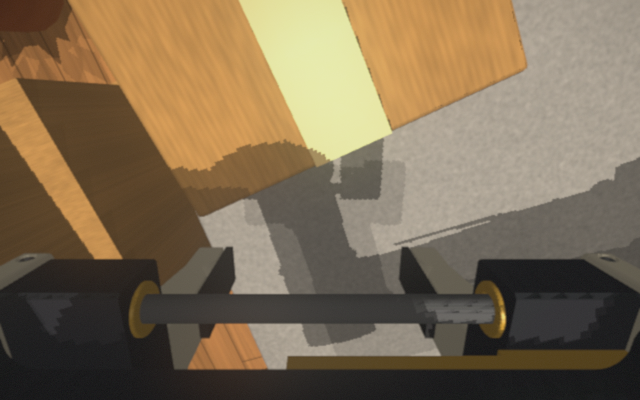

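```bash
cat >> h.py <<'E'
def cloud(f):
    z=f['z_map']; v,u=np.mgrid[:400,:640]
    P=np.stack([(u-f['cx'])*z/f['fx'],(v-f['cy'])*z/f['fy'],z],-1).reshape(-1,3)
    T=f['cam_to_world']; W=P@T[:3,:3].T+T[:3,3]
    m=(z.ravel()>0); return W[m],f['pixels'].reshape(-1,3)[m]
E
python3 - <<'E'
from h import *
from scipy import ndimage
S=1.0/0.001
x0,x1,y0,y1=0.2,1.0,-0.45,0.45
hm={}
for c in ['scene','side']:
    f=dict(np.load(f'pics/{c}0.npz')); W,C=cloud(f)
    m=(abs(W[:,0]-.6)<.4)&(abs(W[:,1])<.45)
    tab=m&(abs(W[:,2])<.015); print(c,'table z',np.median(W[tab,2]),W[tab,2].std())
    m&=(W[:,2]>-.02)&(W[:,2]<.15); W=W[m];C=C[m]
    o=np.argsort(W[:,2]);W=W[o];C=C[o]
    img=np.zeros((400,450,3),np.uint8)
    r=((x1-W[:,0])*500).astype(int).clip(0,399); k=((y1-W[:,1])*500).astype(int).clip(0,449)
    img[r,k]=C[:,::-1]
    hm[c]=cv2.resize(img,None,fx=1.5,fy=1.5,interpolation=cv2.INTER_NEAREST)
    hh=W[:,2]>0.02
    H=np.zeros((400,450),np.uint8);H[r[hh],k[hh]]=1
    H=cv2.morphologyEx(H,cv2.MORPH_CLOSE,np.ones((5,5)))
    L,n=ndimage.label(H)
    for i in range(1,n+1):
        lab=(L[r,k]==i)&hh
        if lab.sum()<40: continue
        A=W[lab]; print(c,i,lab.sum(),'min',A.min(0).round(3),'max',A.max(0).round(3),'col',np.median(C[lab],0))
    cv2.imwrite(f'pics/top_{c}.png',hm[c])
E
```

```text
scene table z -0.001713278957156672 0.002896979509441873
scene 1 2042 min [0.791 0.14  0.02 ] max [0.868 0.222 0.093] col [109.  92.  69.]
scene 2 1835 min [ 0.756 -0.45   0.02 ] max [ 0.848 -0.43   0.15 ] col [69. 43. 32.]
scene 3 331 min [0.777 0.259 0.02 ] max [0.826 0.283 0.066] col [86. 83. 81.]
scene 4 795 min [ 0.78  -0.186  0.02 ] max [ 0.821 -0.144  0.111] col [99. 93. 89.]
scene 7 596 min [ 0.727 -0.019  0.02 ] max [0.779 0.033 0.052] col [153. 118.  83.]
scene 8 1143 min [ 0.561 -0.32   0.02 ] max [ 0.664 -0.033  0.031] col [124. 100.  73.]
scene 9 983 min [0.559 0.096 0.02 ] max [0.661 0.288 0.03 ] col [44. 82. 51.]
scene 10 565 min [ 0.421 -0.088  0.02 ] max [ 0.482 -0.027  0.061] col [22. 32. 62.]
scene 11 877 min [0.426 0.273 0.02 ] max [0.482 0.348 0.061] col [33. 68. 64.]
scene 12 609 min [0.409 0.035 0.02 ] max [0.473 0.098 0.064] col [87. 53. 39.]
scene 13 780 min [0.378 0.149 0.02 ] max [0.461 0.225 0.061] col [56. 50. 43.]
scene 14 434 min [ 0.386 -0.211  0.02 ] max [ 0.438 -0.161  0.073] col [98.  94.5 87. ]
scene 15 804 min [0.354 0.383 0.02 ] max [0.411 0.45  
[... 1036 characters left out ...]
 0.479 -0.026  0.062] col [18. 37. 78.]
side 14 634 min [0.407 0.035 0.02 ] max [0.47  0.1   0.066] col [115.  65.  38.]
side 15 656 min [0.375 0.148 0.02 ] max [0.458 0.225 0.064] col [77. 64. 48.]
side 16 833 min [ 0.383 -0.213  0.02 ] max [ 0.434 -0.161  0.075] col [164. 163. 144.]
side 17 291 min [0.355 0.382 0.02 ] max [0.41  0.45  0.063] col [128.  71.  79.]
side 20 1169 min [ 0.302 -0.316  0.02 ] max [ 0.362 -0.255  0.063] col [125.  93.  20.]
side 21 449 min [0.298 0.26  0.02 ] max [0.36  0.327 0.079] col [62. 61. 54.]
side 24 289 min [0.277 0.042 0.02 ] max [0.348 0.115 0.03 ] col [166. 100.  60.]
side 29 110 min [ 0.253 -0.143  0.02 ] max [ 0.296 -0.093  0.023] col [168. 168. 154.]
```

View pics/top_scene.png

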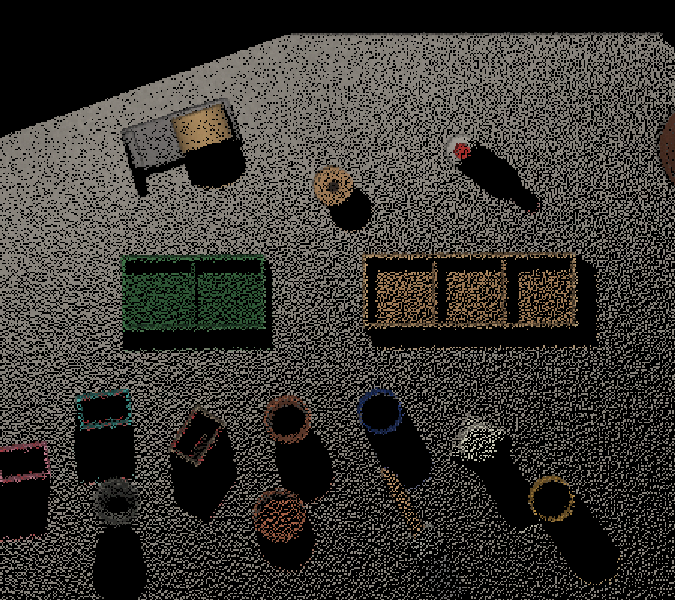

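View pics/top_side.png

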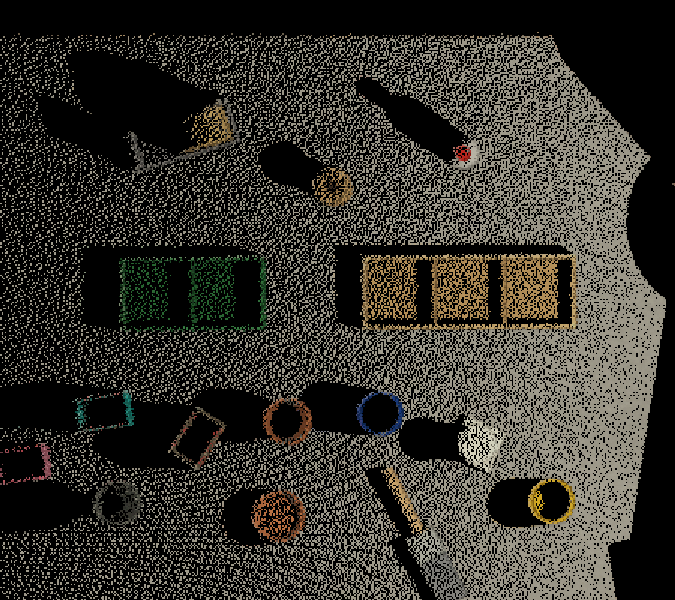

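Candidates (scene-view pixels):
- **Terracotta pot:** (323,187). Look-alikes are the saucer (343,165) and the giant pot (20,220).
- **Trough:** brown one at (375,194). Look-alikes are turquoise (425,215), pink (478,206) and the giant (590,310).
- **Urn:** (427,176). The look-alike is the giant (45,150).
- **Blue pot:** (275,180). Yellow (217,138) stays where it is.
- **Pillar:** (236,160). The bottle at (152,272) is the only other white thing.

Next, precise fits and one close crop.

Run:
```python
from h import *
from scipy.optimize import least_squares
obj={'terr':(.440,.067,.045,.07),'blue':(.4505,-.057,.03,.065),'yellow':(.333,-.286,.03,.065),'urn':(.330,.294,.068,.082),'pillarcap':(.4105,-.1865,.066,.08)}
D={c:cloud(dict(np.load(f'pics/{c}0.npz'))) for c in['scene','side']}
for n,(x,y,a,b) in obj.items():
    for c in D:
        W=D[c][0]; A=W[(np.hypot(W[:,0]-x,W[:,1]-y)<.05)&(W[:,2]>a)&(W[:,2]<b)][:,:2].astype(np.float32)
        (cx,cy),r=cv2.minEnclosingCircle(A); print(n,c,len(A),round(cx,4),round(cy,4),round(r,4))
for n,(x,y,a,b,R) in {'trough':(.418,.187,.045,.07,.055),'pfoot':(.4105,-.1865,.008,.03,.05),'carton':(.612,-.176,.02,.036,.17),'green':(.61,.193,.02,.036,.13)}.items():
    for c in D:
        W=D[c][0]; A=W[(np.hypot(W[:,0]-x,W[:,1]-y)<R)&(W[:,2]>a)&(W[:,2]<b)][:,:2].astype(np.float32)
        if n in('carton','green'): A=A[abs(A[:,0]-.611)<.07]
        print(n,c,len(A),[np.round(v,4) for v in cv2.minAreaRect(A)])
im=cv2.imread('pics/side0.png')[130:350,210:420]; cv2.imwrite('pics/crop0.png',cv2.resize(im,None,fx=2.7,fy=2.7,interpolation=cv2.INTER_CUBIC))
```

```text
terr scene 360 0.4402 0.0667 0.0333
terr side 414 0.4389 0.0679 0.0339
blue scene 451 0.4517 -0.0574 0.0316
blue side 634 0.4488 -0.0566 0.032
yellow scene 369 0.3346 -0.2852 0.0323
yellow side 939 0.3323 -0.2853 0.031
urn scene 204 0.331 0.2941 0.0333
urn side 174 0.3296 0.2924 0.0354
pillarcap scene 200 0.4116 -0.1876 0.0278
pillarcap side 460 0.4095 -0.1863 0.0269
trough scene 366 [array([0.4169, 0.1865]), array([0.0496, 0.0739]), np.float64(57.6235)]
trough side 359 [array([0.416 , 0.1875]), array([0.0495, 0.0731]), np.float64(56.7401)]
pfoot scene 218 [array([ 0.411, -0.186]), array([0.0582, 0.0589]), np.float64(65.3879)]
pfoot side 436 [array([ 0.4084, -0.1868]), array([0.0587, 0.0592]), np.float64(66.4337)]
carton scene 1143 [array([ 0.6125, -0.1766]), array([0.1019, 0.2868]), np.float64(0.1605)]
carton side 1570 [array([ 0.6116, -0.1745]), array([0.1001, 0.2874]), np.float64(0.2595)]
green scene 983 [array([0.6102, 0.1919]), array([0.1024, 0.1917]), np.float64(0.3082)]
green side 562 [array([0.6089, 0.1929]), array([0.0998, 0.1977]), np.float64(0.7839)]
```

View pics/crop0.png

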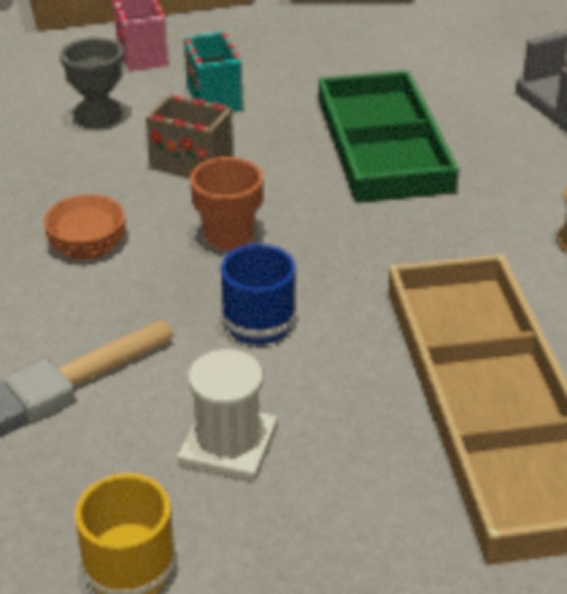

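Run:
```python
from h import *
for c in['scene','side']:
    W,_=cloud(dict(np.load(f'pics/{c}0.npz')))
    A=W[(W[:,0]>.1)&(W[:,0]<.95)&(W[:,1]>.40)&(W[:,1]<.9)&(W[:,2]>.09)&(W[:,2]<.5)]
    for z in np.arange(.09,.5,.04):
        B=A[(A[:,2]>=z)&(A[:,2]<z+.04)]
        if len(B): print(c,round(z,2),len(B),B.min(0).round(2),B.max(0).round(2))
```

```text
scene 0.09 5554 [0.27 0.49 0.09] [0.74 0.69 0.13]
scene 0.13 6152 [0.27 0.49 0.13] [0.74 0.68 0.17]
scene 0.17 12011 [0.24 0.49 0.17] [0.73 0.71 0.19]
scene 0.21 118 [0.18 0.58 0.22] [0.23 0.68 0.25]
scene 0.25 166 [0.19 0.55 0.25] [0.22 0.6  0.29]
scene 0.29 1014 [0.15 0.54 0.29] [0.24 0.65 0.33]
scene 0.33 607 [0.14 0.54 0.33] [0.23 0.64 0.37]
scene 0.37 110 [0.18 0.6  0.37] [0.24 0.62 0.41]
scene 0.41 94 [0.2  0.59 0.41] [0.23 0.6  0.44]
side 0.09 1647 [0.24 0.49 0.09] [0.73 0.72 0.13]
side 0.13 2120 [0.24 0.49 0.13] [0.73 0.73 0.17]
side 0.17 3068 [0.24 0.49 0.17] [0.75 0.75 0.2 ]
side 0.21 126 [0.18 0.58 0.23] [0.24 0.7  0.25]
side 0.25 191 [0.18 0.57 0.25] [0.24 0.7  0.29]
side 0.29 635 [0.14 0.54 0.29] [0.27 0.72 0.33]
side 0.33 533 [0.14 0.54 0.33] [0.27 0.72 0.37]
side 0.37 233 [0.17 0.6  0.37] [0.26 0.68 0.4 ]
```

```bash
cat > go.py <<'E'
import sys
from h import *
from scipy.spatial.transform import Rotation as Ro
# usage: go.py x y z yawdeg nrows
x,y,z,yw=map(float,sys.argv[1:5]); n=int(sys.argv[5])
s=arm.get_state(); R=Ro.from_euler('xyz',s['ee_rot']); p=s['eef_pos']
Rt=Ro.from_euler('xyz',[-90,0,yw],degrees=True); pt=np.array([x,y,z])
rv=(R.inv()*Rt).as_rotvec(degrees=True); dp=(pt-p)/n*1000
print('t',round(s['t'],2),'p',p.round(4),'yaw',round(np.degrees(s['ee_rot'][2]),2),'w',round(s['width'],4),'F',s['force'].round(1))
for i in range(n):
    Ri=R*Ro.from_rotvec(rv*i/n,degrees=True)
    print((Ri.inv().apply(dp)).round(1).tolist(), (rv/n).round(2).tolist())
E
python3 go.py .4165 .187 .23 147 15
```

```text
t 0.15 p [0.2069 0.6421 0.2258] yaw 162.13 w 0.0877 F [ 1.1 -0.3 -0.6]
[-22.6, -0.2, 24.6] [-0.0, 1.01, -0.0]
[-23.0, -0.2, 24.2] [-0.0, 1.01, -0.0]
[-23.5, -0.2, 23.8] [-0.0, 1.01, -0.0]
[-23.9, -0.3, 23.4] [-0.0, 1.01, -0.0]
[-24.3, -0.3, 22.9] [-0.0, 1.01, -0.0]
[-24.7, -0.3, 22.5] [-0.0, 1.01, -0.0]
[-25.1, -0.3, 22.1] [-0.0, 1.01, -0.0]
[-25.5, -0.3, 21.6] [-0.0, 1.01, -0.0]
[-25.8, -0.3, 21.2] [-0.0, 1.01, -0.0]
[-26.2, -0.3, 20.7] [-0.0, 1.01, -0.0]
[-26.6, -0.3, 20.3] [-0.0, 1.01, -0.0]
[-26.9, -0.3, 19.8] [-0.0, 1.01, -0.0]
[-27.3, -0.3, 19.3] [-0.0, 1.01, -0.0]
[-27.6, -0.3, 18.8] [-0.0, 1.01, -0.0]
[-27.9, -0.3, 18.3] [-0.0, 1.01, -0.0]
```

Request:
move_arm([
  {"dp": [-18,-3,19],"rotation": [0,1,0]},
  {"dp": [-23,-2,24],"rotation": [0,1,0]},
  {"dp": [-23,-1,24],"rotation": [0,1,0]},
  {"dp": [-24,0,23],"rotation": [0,1,0]},
  {"dp": [-24,0,23],"rotation": [0,1,0]},
], jaw=0)

```text
t: 0.57
eef_pos: [0.2727, 0.4965, 0.2275]
ee_rot: [-1.564, 0.002, 2.745]
force: [0.4, -0.5, 0.3]
width: 0.0879
```

```bash
python3 go.py .4165 .187 .18 147 10|head -4
```

```text
t 0.57 p [0.2727 0.4965 0.2275] yaw 157.27 w 0.0879 F [ 0.4 -0.5  0.3]
[-25.2, 5.0, 23.0] [-0.04, 1.03, -0.01]
[-25.6, 4.9, 22.5] [-0.04, 1.03, -0.01]
[-26.0, 4.9, 22.0] [-0.04, 1.03, -0.01]
```

Request:
move_arm([
  {"dp": [-25,0,23],"rotation": [0,1,0]},
  {"dp": [-25,0,23],"rotation": [0,1,0]},
  {"dp": [-26,5,22],"rotation": [0,1,0]},
  {"dp": [-26,7,22],"rotation": [0,1,0]},
  {"dp": [-27,8,21],"rotation": [0,1,0]},
])

```text
t: 0.98
eef_pos: [0.3451, 0.3338, 0.2089]
ee_rot: [-1.567, 0.002, 2.655]
force: [2.1, 0.5, -0.2]
width: 0.0877
```

Request:
move_arm([
  {"dp": [-27,8,21],"rotation": [0,1,0]},
  {"dp": [-27,8,20],"rotation": [0,1,0]},
  {"dp": [-28,8,20],"rotation": [0,1,0]},
  {"dp": [-26,8,19],"rotation": [0,1,0]},
  {"dp": [-15,8,10],"rotation": [0,1,0]},
])

```text
t: 1.4
eef_pos: [0.4085, 0.1848, 0.1684]
ee_rot: [-1.569, 0.002, 2.564]
force: [0.6, -0.1, -0.9]
width: 0.088
```

```bash
python3 go.py .4165 .187 .12 147 2
python3 - <<'E'
from h import *
save('w1','wrist')
E
```

```text
t 1.4 p [0.4085 0.1848 0.1684] yaw 146.88 w 0.088 F [ 0.6 -0.1 -0.9]
[-2.7, 24.2, -3.1] [-0.05, -0.06, -0.07]
[-2.7, 24.2, -3.1] [-0.05, -0.06, -0.07]
```

View pics/w1.png

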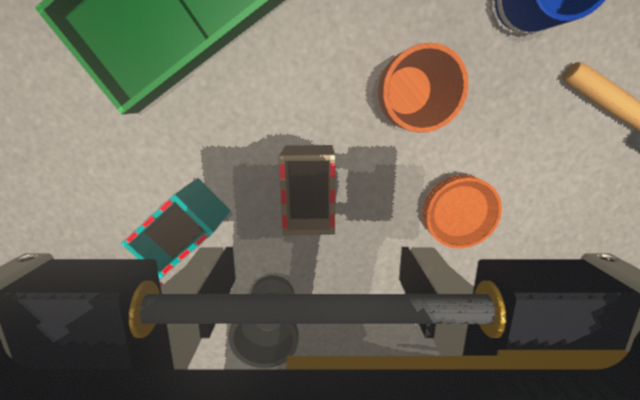

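```bash
cat > wm.py <<'E'
# wm.py x y zmin zmax R kind : measure from wrist (fresh)
from h import *
from scipy.spatial.transform import Rotation as Ro
x,y,a,b,Rr=map(float,sys.argv[1:6])
s=arm.get_state(); f=arm.grab_frame('wrist')
T=np.eye(4);T[:3,:3]=Ro.from_euler('xyz',s['ee_rot']).as_matrix();T[:3,3]=s['eef_pos']
f=dict(f); f['cam_to_world']=T@f['mount']
W,C=cloud(f)
A=W[(np.hypot(W[:,0]-x,W[:,1]-y)<Rr)&(W[:,2]>a)&(W[:,2]<b)]
B=A[:,:2].astype(np.float32)
print(len(B),'zmax',A[:,2].max().round(4),'circ',np.round(cv2.minEnclosingCircle(B)[0],4),round(cv2.minEnclosingCircle(B)[1],4),'rect',[np.round(v,4) for v in cv2.minAreaRect(B)])
E
python3 wm.py .4165 .187 .045 .075 .055;python3 wm.py .44 .067 .045 .075 .045
```

```text
2031 zmax 0.0632 circ [0.4178 0.188 ] 0.0413 rect [array([0.4176, 0.1881]), array([0.0461, 0.0704]), np.float64(57.6102)]
3149 zmax 0.0667 circ [0.44   0.0674] 0.0322 rect [array([0.4402, 0.0675]), array([0.0636, 0.0629]), np.float64(56.8398)]
```

```bash
python3 go.py .4175 .188 .035 147.6 5
```

```text
t 1.55 p [0.4083 0.186  0.1682] yaw 146.84 w 0.0876 F [-0.9 -0.6  0.4]
[-1.3, 26.6, -1.4] [-0.03, -0.15, -0.02]
[-1.3, 26.6, -1.4] [-0.03, -0.15, -0.02]
[-1.3, 26.6, -1.4] [-0.03, -0.15, -0.02]
[-1.3, 26.6, -1.4] [-0.03, -0.15, -0.02]
[-1.3, 26.6, -1.3] [-0.03, -0.15, -0.02]
```

Request:
move_arm([
  {"dp": [-3.5,20,-3.5],"rotation": [0,-0.4,0]},
  {"dp": [-3,26,-3],"rotation": [0,-0.3,0]},
  {"dp": [0,26,-0.5],"rotation": [0,0,0]},
  {"dp": [0,22,0],"rotation": [0,0,0]},
  {"dp": [0,10,0],"rotation": [0,0,0]},
])

```text
t: 1.97
eef_pos: [0.4218, 0.1947, 0.0661]
ee_rot: [-1.582, 0.006, 2.579]
force: [0.5, -0.7, -0.6]
width: 0.0878
```

```bash
python3 go.py .4175 .188 .033 147.6 2
```

```text
t 1.97 p [0.4218 0.1947 0.0661] yaw 147.78 w 0.0878 F [ 0.5 -0.7 -0.6]
[0.1, 16.5, 4.2] [0.31, 0.09, -0.16]
[0.1, 16.5, 4.1] [0.31, 0.09, -0.16]
```

Request:
move_arm([
  {"dp": [0,8,5],"rotation": [0.5,0,-0.3]},
  {"dp": [0,14,3],"rotation": [0,0,0]},
  {"dp": [0,9,0],"rotation": [0,0,0]},
  {"dp": [0,3,0],"rotation": [0,0,0]},
])

```text
t: 2.3
eef_pos: [0.4168, 0.1905, 0.0296]
ee_rot: [-1.57, -0.0, 2.584]
force: [0.2, 0.3, -0.1]
width: 0.0876
```

```bash
python3 go.py .4175 .188 .033 147.6 1
```

```text
t 2.3 p [0.4168 0.1905 0.0296] yaw 148.07 w 0.0876 F [ 0.2  0.3 -0.1]
[-1.9, -3.4, 1.7] [-0.02, 0.47, 0.02]
```

Request:
move_arm([
  {"dp": [-2,-3.5,1.5],"rotation": [0,0,0]},
  {"dp": [0,0,0],"rotation": [0,0,0]},
])

```text
t: 2.47
eef_pos: [0.4177, 0.1887, 0.0333]
ee_rot: [-1.569, -0.001, 2.586]
force: [0.5, 0.2, 0.2]
width: 0.0875
```

Request:
move_arm([
  {"dp": [0,0,0]},
  {"dp": [0,0,0]},
  {"dp": [0,0,0]},
  {"dp": [0,0,0]},
  {"dp": [0,0,0]},
], jaw=255, squeeze=25)

```text
$.deltas[0]: bad value
```

Request:
move_arm([
  {"dp": [0,0,0],"rotation": [0,0,0]},
  {"dp": [0,0,0],"rotation": [0,0,0]},
  {"dp": [0,0,0],"rotation": [0,0,0]},
  {"dp": [0,0,0],"rotation": [0,0,0]},
  {"dp": [0,0,0],"rotation": [0,0,0]},
], jaw=255, squeeze=25)

```text
t: 2.88
eef_pos: [0.4194, 0.1904, 0.0364]
ee_rot: [-1.575, 0.001, 2.586]
force: [0.1, 0.4, 0.1]
width: 0.06
```

Request:
move_arm([
  {"dp": [0,1,0],"rotation": [0,0,0]},
  {"dp": [0,1,0],"rotation": [0,0,0]},
  {"dp": [0,0,0],"rotation": [0,0,0]},
  {"dp": [0,0,0],"rotation": [0,0,0]},
  {"dp": [0,0,0],"rotation": [0,0,0]},
])

```text
t: 3.3
eef_pos: [0.4194, 0.1903, 0.0347]
ee_rot: [-1.575, 0.001, 2.586]
force: [-0.7, 0.8, 1.9]
width: 0.0454
```

```bash
python3 go.py .4175 .188 .033 147.6 1
```

```text
t 3.3 p [0.4194 0.1903 0.0347] yaw 148.18 w 0.0454 F [-0.7  0.8  1.9]
[0.4, 1.7, 2.9] [0.25, 0.58, -0.05]
```

Request:
move_arm([
  {"dp": [0,-8,0],"rotation": [0,0,0]},
  {"dp": [0,-18,0],"rotation": [0,0,0]},
  {"dp": [0,-25,0],"rotation": [0,0,0]},
  {"dp": [0,-25,0],"rotation": [0,0,0]},
  {"dp": [0,-15,0],"rotation": [0,0,0]},
])

```text
t: 3.72
eef_pos: [0.4159, 0.1868, 0.1258]
ee_rot: [-1.563, -0.002, 2.585]
force: [0.6, 1.1, -2.7]
width: 0.0462
```

```bash
python3 go.py .61 .2395 .13 90 10
```

```text
t 3.72 p [0.4159 0.1868 0.1258] yaw 148.09 w 0.0462 F [ 0.6  1.1 -2.7]
[-13.7, -0.6, -14.7] [-0.05, 5.81, -0.01]
[-12.1, -0.6, -16.0] [-0.05, 5.81, -0.01]
[-10.4, -0.5, -17.2] [-0.05, 5.81, -0.01]
[-8.7, -0.5, -18.2] [-0.05, 5.81, -0.01]
[-6.8, -0.5, -18.9] [-0.05, 5.81, -0.01]
[-4.8, -0.5, -19.5] [-0.05, 5.81, -0.01]
[-2.8, -0.5, -19.9] [-0.05, 5.81, -0.01]
[-0.8, -0.5, -20.1] [-0.05, 5.81, -0.01]
[1.2, -0.5, -20.1] [-0.05, 5.81, -0.01]
[3.3, -0.4, -19.8] [-0.05, 5.81, -0.01]
```

Request:
move_arm([
  {"dp": [-9,-1,-10],"rotation": [0,4,0]},
  {"dp": [-13,-1,-15],"rotation": [0,5.8,0]},
  {"dp": [-11,-1,-17],"rotation": [0,5.8,0]},
  {"dp": [-9,-1,-18],"rotation": [0,5.8,0]},
  {"dp": [-7,-1,-19],"rotation": [0,5.8,0]},
])

```text
t: 4.13
eef_pos: [0.5072, 0.212, 0.1384]
ee_rot: [-1.57, -0.002, 2.095]
force: [0.5, 0.8, -1.1]
width: 0.0456
```

```bash
python3 go.py .61 .2395 .13 90 6
```

```text
t 4.13 p [0.5072 0.212  0.1384] yaw 120.04 w 0.0456 F [ 0.5  0.8 -1.1]
[-4.6, 1.4, -17.1] [-0.01, 5.01, 0.02]
[-3.1, 1.4, -17.5] [-0.01, 5.01, 0.02]
[-1.6, 1.4, -17.7] [-0.01, 5.01, 0.02]
[-0.0, 1.4, -17.7] [-0.01, 5.01, 0.02]
[1.5, 1.4, -17.7] [-0.01, 5.01, 0.02]
[3.1, 1.4, -17.5] [-0.01, 5.01, 0.02]
```

Request:
move_arm([
  {"dp": [-5,1,-18],"rotation": [0,5.6,0]},
  {"dp": [-3,1,-19],"rotation": [0,5.6,0]},
  {"dp": [-1,2,-19],"rotation": [0,5.6,0]},
  {"dp": [1,3,-19],"rotation": [0,5.6,0]},
  {"dp": [2,3,-15],"rotation": [0,4,0]},
])

```text
t: 4.55
eef_pos: [0.5995, 0.2361, 0.1298]
ee_rot: [-1.568, -0.002, 1.608]
force: [0.9, -0.3, -3.0]
width: 0.0459
```

```bash
python3 go.py .61 .2395 .1 90 2; python3 wm.py .61 .2395 .02 .036 .06
```

```text
t 4.55 p [0.5995 0.2361 0.1298] yaw 92.11 w 0.0459 F [ 0.9 -0.3 -3. ]
[1.5, 14.9, -5.4] [-0.07, 1.05, 0.06]
[1.6, 14.9, -5.3] [-0.07, 1.05, 0.06]
1668 zmax 0.0309 circ [0.6102 0.2392] 0.0601 rect [array([0.6101, 0.2351]), array([0.0982, 0.0896]), np.float64(0.6493)]
```

Request:
move_arm([
  {"dp": [1.5,10,-6],"rotation": [0,1,0]},
  {"dp": [1.5,15,-4],"rotation": [0,0.5,0]},
  {"dp": [0,15,0],"rotation": [0,0,0]},
  {"dp": [0,8,0],"rotation": [0,0,0]},
  {"dp": [0,3,0],"rotation": [0,0,0]},
])

```text
t: 5.02
eef_pos: [0.6121, 0.2397, 0.0742]
ee_rot: [-1.567, -0.001, 1.574]
force: [-0.8, -0.3, -1.0]
width: 0.0461
```

```bash
python3 go.py .61 .239 .0405 90 3
```

```text
t 5.02 p [0.6121 0.2397 0.0742] yaw 90.2 w 0.0461 F [-0.8 -0.3 -1. ]
[-0.3, 11.2, 0.7] [-0.07, 0.07, 0.02]
[-0.2, 11.2, 0.7] [-0.07, 0.07, 0.02]
[-0.2, 11.2, 0.7] [-0.07, 0.07, 0.02]
```

Request:
move_arm([
  {"dp": [-0.5,8,1],"rotation": [0,0,0]},
  {"dp": [0,9,1],"rotation": [0,0,0]},
  {"dp": [0,6,0],"rotation": [0,0,0]},
  {"dp": [0,4,0],"rotation": [0,0,0]},
  {"dp": [0,2,0],"rotation": [0,0,0]},
])

```text
t: 5.43
eef_pos: [0.6088, 0.2391, 0.0429]
ee_rot: [-1.566, -0.001, 1.575]
force: [0.8, 0.2, -1.2]
width: 0.0458
```

Request:
move_arm([
  {"dp": [0,1.5,0],"rotation": [0,0,0]},
  {"dp": [0,1,0],"rotation": [0,0,0]},
])

```text
t: 5.6
eef_pos: [0.6089, 0.2392, 0.0402]
ee_rot: [-1.567, -0.001, 1.576]
force: [-0.2, 0.0, -2.1]
width: 0.0456
```

Request:
move_arm([
  {"dp": [0,1,0],"rotation": [0,0,0]},
  {"dp": [0,0.7,0],"rotation": [0,0,0]},
])

```text
t: 5.77
eef_pos: [0.6091, 0.2394, 0.0399]
ee_rot: [-1.567, -0.001, 1.576]
force: [-1.5, -0.8, 2.5]
width: 0.0459
```

Request:
move_arm([
  {"dp": [0,0,0],"rotation": [0,0,0]},
  {"dp": [0,0,0],"rotation": [0,0,0]},
  {"dp": [0,0,0],"rotation": [0,0,0]},
  {"dp": [0,0,0],"rotation": [0,0,0]},
  {"dp": [0,0,0],"rotation": [0,0,0]},
], jaw=0)

```text
t: 6.18
eef_pos: [0.611, 0.2405, 0.042]
ee_rot: [-1.572, -0.004, 1.577]
force: [0.9, 0.6, -0.3]
width: 0.0735
```

Request:
move_arm([
  {"dp": [0,-10,0],"rotation": [0,0,0]},
  {"dp": [0,-30,0],"rotation": [0,0,0]},
  {"dp": [0,-40,0],"rotation": [0,0,0]},
  {"dp": [0,-35,0],"rotation": [0,0,0]},
  {"dp": [0,-15,0],"rotation": [0,0,0]},
])

```text
t: 6.6
eef_pos: [0.6084, 0.2378, 0.1737]
ee_rot: [-1.563, 0.003, 1.576]
force: [0.6, 0.1, 0.1]
width: 0.0873
```

```bash
python3 wm.py .61 .239 .05 .075 .055; python3 go.py .44 .067 .14 90 7
```

```text
1974 zmax 0.0675 circ [0.6096 0.24  ] 0.0414 rect [array([0.6096, 0.2402]), array([0.0461, 0.0707]), np.float64(0.3184)]
t 6.65 p [0.6095 0.2383 0.176 ] yaw 90.32 w 0.0879 F [1.  0.4 2.9]
[-24.3, 5.3, 24.3] [-0.04, 0.05, -0.01]
[-24.4, 5.3, 24.3] [-0.04, 0.05, -0.01]
[-24.4, 5.3, 24.3] [-0.04, 0.05, -0.01]
[-24.4, 5.2, 24.3] [-0.04, 0.05, -0.01]
[-24.4, 5.2, 24.3] [-0.04, 0.05, -0.01]
[-24.4, 5.2, 24.2] [-0.04, 0.05, -0.01]
[-24.5, 5.2, 24.2] [-0.04, 0.05, -0.01]
```

Request:
move_arm([
  {"dp": [-26,0,26],"rotation": [0,0,0]},
  {"dp": [-38,3,38],"rotation": [0,0,0]},
  {"dp": [-38,8,38],"rotation": [0,0,0]},
  {"dp": [-38,10,38],"rotation": [0,0,0]},
  {"dp": [-23,10,23],"rotation": [0,0,0]},
])

```text
t: 7.07
eef_pos: [0.4713, 0.0975, 0.153]
ee_rot: [-1.577, -0.004, 1.58]
force: [0.4, 0.4, -0.2]
width: 0.0877
```

```bash
python3 wm.py .44 .0674 .045 .075 .045; python3 go.py .44 .0674 .035 90 5
```

```text
2693 zmax 0.0665 circ [0.4399 0.067 ] 0.0322 rect [array([0.4401, 0.067 ]), array([0.0633, 0.0638]), np.float64(15.2166)]
t 7.12 p [0.4653 0.0933 0.1504] yaw 90.42 w 0.0875 F [-9.2 -5.8 -6.4]
[-5.2, 23.1, 5.1] [-0.0, 0.08, 0.02]
[-5.2, 23.1, 5.1] [-0.0, 0.08, 0.02]
[-5.2, 23.1, 5.1] [-0.0, 0.08, 0.02]
[-5.2, 23.1, 5.1] [-0.0, 0.08, 0.02]
[-5.2, 23.1, 5.1] [-0.0, 0.08, 0.02]
```

Request:
move_arm([
  {"dp": [-11,15,11],"rotation": [0,0.4,0]},
  {"dp": [-10,20,10],"rotation": [0,0,0]},
  {"dp": [-4,15,4],"rotation": [0,0,0]},
  {"dp": [0,6,0],"rotation": [0,0,0]},
  {"dp": [0,2,0],"rotation": [0,0,0]},
])

```text
t: 7.53
eef_pos: [0.4376, 0.065, 0.0943]
ee_rot: [-1.577, -0.006, 1.569]
force: [-0.7, 0.0, 1.0]
width: 0.0876
```

```bash
python3 go.py .44 .0672 .034 90 4
```

```text
t 7.53 p [0.4376 0.065  0.0943] yaw 89.9 w 0.0876 F [-0.7  0.   1. ]
[0.5, 15.1, -0.5] [0.09, -0.03, 0.08]
[0.5, 15.1, -0.5] [0.09, -0.03, 0.08]
[0.5, 15.1, -0.5] [0.09, -0.03, 0.08]
[0.5, 15.1, -0.6] [0.09, -0.03, 0.08]
```

Request:
move_arm([
  {"dp": [1.5,14,-1.5],"rotation": [0.3,0,0.3]},
  {"dp": [0.5,18,-1],"rotation": [0,0,0]},
  {"dp": [0,16,0],"rotation": [0,0,0]},
  {"dp": [0,7,0],"rotation": [0,0,0]},
  {"dp": [0,2,0],"rotation": [0,0,0]},
])

```text
t: 7.95
eef_pos: [0.4464, 0.0711, 0.0394]
ee_rot: [-1.579, -0.003, 1.571]
force: [0.2, 0.1, 0.1]
width: 0.0878
```

```bash
python3 go.py .44 .0672 .034 90 1
```

```text
t 7.95 p [0.4464 0.0711 0.0394] yaw 90.04 w 0.0878 F [0.2 0.1 0.1]
[-3.9, 5.4, 6.5] [0.47, 0.04, 0.2]
```

Request:
move_arm([
  {"dp": [-3,3,5.5],"rotation": [0.5,0,0.2]},
  {"dp": [-1,2,1],"rotation": [0,0,0]},
  {"dp": [0,0,0],"rotation": [0,0,0]},
])

```text
t: 8.2
eef_pos: [0.4409, 0.0678, 0.0351]
ee_rot: [-1.57, 0.0, 1.572]
force: [0.7, 1.6, 0.7]
width: 0.0875
```

```bash
python3 go.py .44 .0672 .034 90 1
```

```text
t 8.2 p [0.4409 0.0678 0.0351] yaw 90.1 w 0.0875 F [0.7 1.6 0.7]
[-0.6, 1.1, 0.9] [-0.03, 0.1, -0.02]
```

Request:
move_arm([
  {"dp": [0,0,1],"rotation": [0,0,0]},
  {"dp": [0,0,0],"rotation": [0,0,0]},
  {"dp": [0,0,0],"rotation": [0,0,0]},
  {"dp": [0,0,0],"rotation": [0,0,0]},
  {"dp": [0,0,0],"rotation": [0,0,0]},
], jaw=255, squeeze=22)

```text
t: 8.62
eef_pos: [0.4408, 0.0684, 0.0372]
ee_rot: [-1.573, -0.002, 1.573]
force: [-0.1, 1.2, -1.1]
width: 0.0633
```

Request:
move_arm([
  {"dp": [0,0,0],"rotation": [0,0,0]},
  {"dp": [0,0,0],"rotation": [0,0,0]},
])

```text
t: 8.78
eef_pos: [0.4407, 0.0684, 0.0374]
ee_rot: [-1.573, -0.002, 1.572]
force: [-0.5, 0.3, -1.6]
width: 0.0634
```

Request:
move_arm([
  {"dp": [0,-8,0],"rotation": [0,0,0]},
  {"dp": [0,-20,0],"rotation": [0,0,0]},
  {"dp": [0,-28,0],"rotation": [0,0,0]},
  {"dp": [0,-28,0],"rotation": [0,0,0]},
  {"dp": [-10,-20,-7],"rotation": [0,0,0]},
])

```text
t: 9.2
eef_pos: [0.443, 0.0563, 0.1422]
ee_rot: [-1.562, 0.005, 1.572]
force: [0.3, 0.7, -1.9]
width: 0.0632
```

Request:
move_arm([
  {"dp": [-22,0,-16],"rotation": [0,0,0]},
  {"dp": [-28,0,-20],"rotation": [0,0,0]},
  {"dp": [-28,0,-20],"rotation": [0,0,0]},
  {"dp": [-28,0,-20],"rotation": [0,0,0]},
  {"dp": [-28,0,-20],"rotation": [0,0,0]},
])

```text
t: 9.62
eef_pos: [0.5447, -0.0782, 0.1537]
ee_rot: [-1.577, -0.002, 1.582]
force: [1.3, -0.1, -1.0]
width: 0.0635
```

```bash
python3 go.py .6115 -.1755 .12 90 5
```

```text
t 9.62 p [ 0.5447 -0.0782  0.1537] yaw 90.65 w 0.0635 F [ 1.3 -0.1 -1. ]
[-19.6, 6.8, -13.1] [0.07, 0.13, 0.02]
[-19.6, 6.8, -13.2] [0.07, 0.13, 0.02]
[-19.6, 6.8, -13.2] [0.07, 0.13, 0.02]
[-19.5, 6.8, -13.3] [0.07, 0.13, 0.02]
[-19.5, 6.8, -13.3] [0.07, 0.13, 0.02]
```

Request:
move_arm([
  {"dp": [-25,4,-17],"rotation": [0,0.3,0]},
  {"dp": [-25,7,-17],"rotation": [0,0.3,0]},
  {"dp": [-22,8,-15],"rotation": [0,0,0]},
  {"dp": [-12,8,-8],"rotation": [0,0,0]},
  {"dp": [-5,5,-4],"rotation": [0,0,0]},
])

```text
t: 10.03
eef_pos: [0.6117, -0.1769, 0.1243]
ee_rot: [-1.58, -0.001, 1.568]
force: [-0.1, 0.1, -2.1]
width: 0.0638
```

```bash
python3 go.py .6115 -.1755 .08 90 3;python3 wm.py .6115 -.1755 .02 .036 .06
```

```text
t 10.03 p [ 0.6117 -0.1769  0.1243] yaw 89.81 w 0.0638 F [-0.1  0.1 -2.1]
[0.5, 14.8, 0.2] [0.18, -0.06, 0.01]
[0.5, 14.8, 0.2] [0.18, -0.06, 0.01]
[0.5, 14.8, 0.1] [0.18, -0.06, 0.01]
1939 zmax 0.0312 circ [ 0.6113 -0.1777] 0.0589 rect [array([ 0.6125, -0.1841]), array([0.0983, 0.0819]), np.float64(0.0861)]
```

Request:
move_arm([
  {"dp": [0.5,12,0],"rotation": [0.5,0,0]},
  {"dp": [0.5,18,0],"rotation": [0,0,0]},
  {"dp": [0,20,0],"rotation": [0,0,0]},
  {"dp": [0,12,0],"rotation": [0,0,0]},
  {"dp": [0,6,0],"rotation": [0,0,0]},
])

```text
t: 10.5
eef_pos: [0.6109, -0.1736, 0.0538]
ee_rot: [-1.57, -0.001, 1.568]
force: [-0.6, 0.3, -1.0]
width: 0.0635
```

```bash
python3 go.py .6115 -.1755 .043 90 3
```

```text
t 10.5 p [ 0.6109 -0.1736  0.0538] yaw 89.82 w 0.0635 F [-0.6  0.3 -1. ]
[-0.6, 3.6, -0.2] [-0.01, -0.06, 0.02]
[-0.6, 3.6, -0.2] [-0.01, -0.06, 0.02]
[-0.6, 3.6, -0.2] [-0.01, -0.06, 0.02]
```

Request:
move_arm([
  {"dp": [-1,3,0],"rotation": [0,0,0]},
  {"dp": [-0.5,3,0],"rotation": [0,0,0]},
  {"dp": [0,2,0],"rotation": [0,0,0]},
  {"dp": [0,1,0],"rotation": [0,0,0]},
])

```text
t: 10.83
eef_pos: [0.6098, -0.1728, 0.0438]
ee_rot: [-1.568, -0.001, 1.571]
force: [0.2, 0.5, -1.5]
width: 0.0635
```

Request:
move_arm([
  {"dp": [0,1,0],"rotation": [0,0,0]},
  {"dp": [0,0.5,0],"rotation": [0,0,0]},
])

```text
t: 11.0
eef_pos: [0.6105, -0.1726, 0.0433]
ee_rot: [-1.57, -0.001, 1.571]
force: [-0.9, -0.1, -1.1]
width: 0.0638
```

Request:
move_arm([
  {"dp": [-1,1,0],"rotation": [0,0,0]},
  {"dp": [0,0.8,0],"rotation": [0,0,0]},
])

```text
t: 11.17
eef_pos: [0.6111, -0.1737, 0.0424]
ee_rot: [-1.572, -0.001, 1.571]
force: [0.1, 0.7, -1.1]
width: 0.0634
```

Request:
move_arm([
  {"dp": [-0.5,1,0],"rotation": [0,0,0]},
  {"dp": [0,0.8,0],"rotation": [0,0,0]},
])

```text
t: 11.33
eef_pos: [0.6114, -0.1743, 0.0422]
ee_rot: [-1.573, -0.001, 1.571]
force: [-2.6, 1.2, 5.7]
width: 0.0636
```

Request:
move_arm([
  {"dp": [0,0,0],"rotation": [0,0,0]},
  {"dp": [0,0,0],"rotation": [0,0,0]},
  {"dp": [0,0,0],"rotation": [0,0,0]},
  {"dp": [0,0,0],"rotation": [0,0,0]},
  {"dp": [0,-4,0],"rotation": [0,0,0]},
], jaw=0)

```text
t: 11.75
eef_pos: [0.6119, -0.1747, 0.0467]
ee_rot: [-1.574, -0.001, 1.571]
force: [0.1, -0.2, -0.2]
width: 0.0864
```

Request:
move_arm([
  {"dp": [0,-20,0],"rotation": [0,0,0]},
  {"dp": [0,-35,0],"rotation": [0,0,0]},
  {"dp": [0,-40,0],"rotation": [0,0,0]},
  {"dp": [10,-20,15],"rotation": [0,0,0]},
  {"dp": [20,0,25],"rotation": [0,0,0]},
])

```text
t: 12.17
eef_pos: [0.5728, -0.1469, 0.1646]
ee_rot: [-1.569, 0.001, 1.569]
force: [1.9, 1.6, 0.5]
width: 0.0873
```

```bash
python3 wm.py .611 -.174 .05 .075 .05; python3 go.py .45 -.057 .12 90 5
```

```text
2564 zmax 0.0716 circ [ 0.6118 -0.1755] 0.0323 rect [array([ 0.6117, -0.1756]), array([0.0637, 0.0632]), np.float64(85.7732)]
t 12.22 p [ 0.5673 -0.1438  0.1637] yaw 89.86 w 0.0876 F [-8.6  2.9 -3.6]
[17.3, 8.9, 23.5] [-0.05, -0.03, 0.02]
[17.3, 8.8, 23.5] [-0.05, -0.03, 0.02]
[17.3, 8.8, 23.5] [-0.05, -0.03, 0.02]
[17.3, 8.8, 23.5] [-0.05, -0.03, 0.02]
[17.3, 8.8, 23.5] [-0.05, -0.03, 0.02]
```

Request:
move_arm([
  {"dp": [18,3,25],"rotation": [0,0,0]},
  {"dp": [21,6,29],"rotation": [0,0,0]},
  {"dp": [20,8,27],"rotation": [0,0,0]},
  {"dp": [13,8,18],"rotation": [0,0,0]},
  {"dp": [6,8,8],"rotation": [0,0,0]},
])

```text
t: 12.63
eef_pos: [0.4577, -0.0634, 0.1334]
ee_rot: [-1.574, -0.002, 1.567]
force: [0.3, 0.2, -0.4]
width: 0.0877
```

```bash
python3 wm.py .45 -.057 .045 .075 .045; python3 go.py .45 -.057 .034 90 5
```

```text
2124 zmax 0.0622 circ [ 0.4505 -0.057 ] 0.0302 rect [array([ 0.4503, -0.0569]), array([0.0594, 0.0597]), np.float64(15.3328)]
t 12.68 p [ 0.456  -0.0632  0.132 ] yaw 89.76 w 0.0875 F [-3.5  0.7 -2.6]
[1.2, 19.6, 1.2] [0.02, -0.05, 0.03]
[1.2, 19.6, 1.2] [0.02, -0.05, 0.03]
[1.2, 19.6, 1.2] [0.02, -0.05, 0.03]
[1.2, 19.6, 1.2] [0.02, -0.05, 0.03]
[1.2, 19.6, 1.2] [0.02, -0.05, 0.03]
```

Request:
move_arm([
  {"dp": [4,14,3],"rotation": [0,0,0]},
  {"dp": [2.5,20,1.5],"rotation": [0,0,0]},
  {"dp": [0,18,0],"rotation": [0,0,0]},
  {"dp": [0,10,0],"rotation": [0,0,0]},
  {"dp": [0,5,0],"rotation": [0,0,0]},
])

```text
t: 13.1
eef_pos: [0.4538, -0.055, 0.0665]
ee_rot: [-1.58, -0.004, 1.571]
force: [0.2, 0.4, -0.1]
width: 0.0878
```

```bash
python3 go.py .4503 -.057 .034 90 3
```

```text
t 13.1 p [ 0.4538 -0.055   0.0665] yaw 90.01 w 0.0878 F [ 0.2  0.4 -0.1]
[-0.7, 10.8, 1.3] [0.18, 0.0, 0.08]
[-0.7, 10.8, 1.2] [0.18, 0.0, 0.08]
[-0.7, 10.8, 1.2] [0.18, 0.0, 0.08]
```

Request:
move_arm([
  {"dp": [-1,10,3],"rotation": [0.5,0,0.2]},
  {"dp": [-1,12,1],"rotation": [0,0,0]},
  {"dp": [0,7,0],"rotation": [0,0,0]},
  {"dp": [0,3,0],"rotation": [0,0,0]},
  {"dp": [0,0,0],"rotation": [0,0,0]},
])

```text
t: 13.52
eef_pos: [0.451, -0.0576, 0.0325]
ee_rot: [-1.57, 0.0, 1.571]
force: [-0.0, 0.1, 0.4]
width: 0.0878
```

```bash
python3 go.py .4503 -.057 .033 90 1
```

```text
t 13.52 p [ 0.451  -0.0576  0.0325] yaw 89.99 w 0.0878 F [-0.   0.1  0.4]
[0.6, -0.5, 0.7] [-0.03, -0.01, -0.02]
```

Request:
move_arm([
  {"dp": [0.5,0,0.5],"rotation": [0,0,0]},
  {"dp": [0,0,0],"rotation": [0,0,0]},
  {"dp": [0,0,0],"rotation": [0,0,0]},
  {"dp": [0,0,0],"rotation": [0,0,0]},
  {"dp": [0,0,0],"rotation": [0,0,0]},
], jaw=255, squeeze=25)

```text
t: 13.93
eef_pos: [0.4517, -0.0569, 0.0341]
ee_rot: [-1.572, 0.0, 1.571]
force: [-0.7, 1.0, -0.7]
width: 0.0599
```

Request:
move_arm([
  {"dp": [0,0,0],"rotation": [0,0,0]},
  {"dp": [0,0,0],"rotation": [0,0,0]},
  {"dp": [0,0,0],"rotation": [0,0,0]},
])

```text
t: 14.18
eef_pos: [0.4517, -0.0568, 0.0344]
ee_rot: [-1.573, -0.0, 1.571]
force: [-0.2, 0.0, -2.4]
width: 0.0595
```

Request:
move_arm([
  {"dp": [0,-8,0],"rotation": [0,0,0]},
  {"dp": [0,-20,0],"rotation": [0,0,0]},
  {"dp": [0,-28,0],"rotation": [0,0,0]},
  {"dp": [0,-24,0],"rotation": [0,0,0]},
  {"dp": [-2,-10,-10],"rotation": [0,0,0]},
])

```text
t: 14.6
eef_pos: [0.4568, -0.0598, 0.1265]
ee_rot: [-1.563, 0.002, 1.57]
force: [0.1, -0.1, -2.2]
width: 0.0592
```

Request:
move_arm([
  {"dp": [-4,0,-22],"rotation": [0,0,0]},
  {"dp": [-5,0,-29],"rotation": [0,0,0]},
  {"dp": [-5,0,-29],"rotation": [0,0,0]},
  {"dp": [-5,0,-29],"rotation": [0,0,0]},
  {"dp": [-3,0,-20],"rotation": [0,0,0]},
])

```text
t: 15.02
eef_pos: [0.5902, -0.0823, 0.1355]
ee_rot: [-1.574, -0.001, 1.572]
force: [0.6, -0.1, -1.8]
width: 0.0591
```

```bash
python3 go.py .6117 -.0825 .07 90 4
```

```text
t 15.02 p [ 0.5902 -0.0823  0.1355] yaw 90.09 w 0.0591 F [ 0.6 -0.1 -1.8]
[-0.1, 16.4, -5.3] [0.04, 0.02, 0.01]
[-0.1, 16.4, -5.3] [0.04, 0.02, 0.01]
[-0.1, 16.4, -5.4] [0.04, 0.02, 0.01]
[-0.0, 16.4, -5.4] [0.04, 0.02, 0.01]
```

Request:
move_arm([
  {"dp": [0,8,-8],"rotation": [0,0,0]},
  {"dp": [0,16,-5],"rotation": [0,0,0]},
  {"dp": [0,20,0],"rotation": [0,0,0]},
  {"dp": [0,15,0],"rotation": [0,0,0]},
  {"dp": [0,8,0],"rotation": [0,0,0]},
])

```text
t: 15.43
eef_pos: [0.6085, -0.0829, 0.068]
ee_rot: [-1.578, -0.001, 1.571]
force: [-0.3, 0.5, -1.7]
width: 0.059
```

```bash
python3 go.py .6117 -.0825 .042 90 4
```

```text
t 15.43 p [ 0.6085 -0.0829  0.068 ] yaw 89.98 w 0.059 F [-0.3  0.5 -1.7]
[0.1, 6.5, -0.8] [0.1, -0.0, 0.01]
[0.1, 6.5, -0.8] [0.1, -0.0, 0.01]
[0.1, 6.5, -0.8] [0.1, -0.0, 0.01]
[0.1, 6.5, -0.8] [0.1, -0.0, 0.01]
```

Request:
move_arm([
  {"dp": [0,7,-1],"rotation": [0.4,0,0]},
  {"dp": [0,8,0],"rotation": [0,0,0]},
  {"dp": [0,6,0],"rotation": [0,0,0]},
  {"dp": [0,4,0],"rotation": [0,0,0]},
  {"dp": [0,2,0],"rotation": [0,0,0]},
])

```text
t: 15.85
eef_pos: [0.6075, -0.0827, 0.039]
ee_rot: [-1.567, -0.0, 1.571]
force: [-10.0, 4.2, 24.3]
width: 0.0594
```

Request:
move_arm([
  {"dp": [0,-0.7,0],"rotation": [0,0,0]},
])

```text
t: 15.93
eef_pos: [0.6076, -0.0826, 0.0402]
ee_rot: [-1.567, -0.0, 1.572]
force: [-0.4, 0.4, -1.1]
width: 0.0594
```

Request:
move_arm([
  {"dp": [0,0.5,0],"rotation": [0,0,0]},
  {"dp": [0,0,0],"rotation": [0,0,0]},
  {"dp": [0,0,0],"rotation": [0,0,0]},
  {"dp": [0,0,0],"rotation": [0,0,0]},
  {"dp": [0,-4,0],"rotation": [0,0,0]},
], jaw=0)

```text
t: 16.35
eef_pos: [0.609, -0.0824, 0.0455]
ee_rot: [-1.571, -0.001, 1.572]
force: [-0.7, 0.1, 0.7]
width: 0.085
```

Request:
move_arm([
  {"dp": [0,-20,0],"rotation": [0,0,0]},
  {"dp": [0,-35,0],"rotation": [0,0,0]},
  {"dp": [0,-40,0],"rotation": [0,0,0]},
  {"dp": [0,-30,10],"rotation": [0,0,0]},
  {"dp": [-5,0,25],"rotation": [0,0,0]},
])

```text
t: 16.77
eef_pos: [0.5755, -0.0878, 0.175]
ee_rot: [-1.567, 0.002, 1.573]
force: [1.0, 0.1, 0.3]
width: 0.0879
```

```bash
python3 wm.py .6117 -.0825 .05 .075 .05; python3 go.py .41 -.187 .15 90 6
```

```text
1601 zmax 0.0675 circ [ 0.6082 -0.0825] 0.0302 rect [array([ 0.6084, -0.0829]), array([0.0593, 0.0591]), np.float64(88.7453)]
t 16.82 p [ 0.569  -0.0885  0.173 ] yaw 90.0 w 0.0878 F [-8.6  0.6 -3.4]
[-16.4, 4.0, 26.5] [-0.07, 0.0, -0.0]
[-16.4, 4.0, 26.5] [-0.07, 0.0, -0.0]
[-16.4, 4.0, 26.5] [-0.07, 0.0, -0.0]
[-16.4, 3.9, 26.5] [-0.07, 0.0, -0.0]
[-16.4, 3.9, 26.5] [-0.07, 0.0, -0.0]
[-16.4, 3.9, 26.5] [-0.07, 0.0, -0.0]
```

```bash
python3 go.py .41 -.187 .13 65.4 6
```

```text
t 16.82 p [ 0.569  -0.0885  0.173 ] yaw 90.0 w 0.0878 F [-8.6  0.6 -3.4]
[-16.4, 7.4, 26.4] [-0.07, 4.1, -0.02]
[-18.3, 7.3, 25.2] [-0.07, 4.1, -0.02]
[-20.0, 7.3, 23.9] [-0.07, 4.1, -0.02]
[-21.7, 7.3, 22.4] [-0.07, 4.1, -0.02]
[-23.2, 7.2, 20.8] [-0.07, 4.1, -0.02]
[-24.7, 7.2, 19.1] [-0.07, 4.1, -0.02]
```

Request:
move_arm([
  {"dp": [-17,0,27],"rotation": [0,4,0]},
  {"dp": [-20,2,28],"rotation": [0,4.5,0]},
  {"dp": [-22,6,27],"rotation": [0,4.5,0]},
  {"dp": [-23,8,24],"rotation": [0,4.5,0]},
  {"dp": [-16,8,14],"rotation": [0,4,0]},
])

```text
t: 17.23
eef_pos: [0.4344, -0.1698, 0.1533]
ee_rot: [-1.573, -0.001, 1.186]
force: [0.4, -0.3, -0.5]
width: 0.0877
```

```bash
python3 wm.py .41 -.187 .062 .085 .045; python3 wm.py .41 -.187 .008 .016 .05;  python3 go.py .41 -.187 .05 65.4 5
```

```text
3681 zmax 0.0746 circ [ 0.4098 -0.1871] 0.0258 rect [array([ 0.4097, -0.1872]), array([0.0508, 0.0508]), np.float64(69.8553)]
1118 zmax 0.0154 circ [ 0.4097 -0.1873] 0.0397 rect [array([ 0.4097, -0.1872]), array([0.0578, 0.0579]), np.float64(65.1694)]
t 17.33 p [ 0.4331 -0.17    0.1524] yaw 67.92 w 0.0876 F [ 0.3 -0.2  0.3]
[-4.9, 20.5, 3.0] [-0.01, 0.5, 0.0]
[-4.9, 20.5, 2.9] [-0.01, 0.5, 0.0]
[-4.9, 20.5, 2.9] [-0.01, 0.5, 0.0]
[-5.0, 20.5, 2.9] [-0.01, 0.5, 0.0]
[-5.0, 20.5, 2.8] [-0.01, 0.5, 0.0]
```

Request:
move_arm([
  {"dp": [-12,8,7],"rotation": [0,1.5,0]},
  {"dp": [-9,14,5],"rotation": [0,1,0]},
  {"dp": [-2,18,1],"rotation": [0,0,0]},
  {"dp": [0,14,0],"rotation": [0,0,0]},
  {"dp": [0,6,0],"rotation": [0,0,0]},
])

```text
t: 17.75
eef_pos: [0.4146, -0.1876, 0.0949]
ee_rot: [-1.58, -0.004, 1.141]
force: [0.2, -0.0, -0.2]
width: 0.088
```

```bash
python3 go.py .4097 -.1872 .049 65.2 4
```

```text
t 17.75 p [ 0.4146 -0.1876  0.0949] yaw 65.39 w 0.088 F [ 0.2 -0.  -0.2]
[-0.5, 11.5, 1.3] [0.13, 0.05, 0.05]
[-0.4, 11.5, 1.2] [0.13, 0.05, 0.05]
[-0.4, 11.5, 1.2] [0.13, 0.05, 0.05]
[-0.4, 11.5, 1.2] [0.13, 0.05, 0.05]
```

Request:
move_arm([
  {"dp": [-1,10,4],"rotation": [0.5,0.2,0.2]},
  {"dp": [-0.5,15,1],"rotation": [0,0,0]},
  {"dp": [0,12,0],"rotation": [0,0,0]},
  {"dp": [0,5,0],"rotation": [0,0,0]},
  {"dp": [0,1,0],"rotation": [0,0,0]},
])

```text
t: 18.17
eef_pos: [0.4111, -0.1863, 0.0501]
ee_rot: [-1.571, 0.0, 1.14]
force: [0.3, -0.5, 1.3]
width: 0.0876
```

```bash
python3 go.py .4097 -.1872 .049 65.2 1
```

```text
t 18.17 p [ 0.4111 -0.1863  0.0501] yaw 65.31 w 0.0876 F [ 0.3 -0.5  1.3]
[-1.4, 1.1, 0.9] [0.0, 0.11, -0.02]
```

Request:
move_arm([
  {"dp": [-1.5,2.5,1],"rotation": [0,0,0]},
  {"dp": [0,1,0],"rotation": [0,0,0]},
  {"dp": [0,0,0],"rotation": [0,0,0]},
  {"dp": [0,0,0],"rotation": [0,0,0]},
  {"dp": [0,0,0],"rotation": [0,0,0]},
], jaw=255, squeeze=35)

```text
t: 18.58
eef_pos: [0.4111, -0.1872, 0.0479]
ee_rot: [-1.573, 0.0, 1.141]
force: [0.6, 0.8, -0.4]
width: 0.0598
```

Request:
move_arm([
  {"dp": [0,0,0],"rotation": [0,0,0]},
  {"dp": [0,0,0],"rotation": [0,0,0]},
  {"dp": [0,0,0],"rotation": [0,0,0]},
  {"dp": [0,0,0],"rotation": [0,0,0]},
])

```text
t: 18.92
eef_pos: [0.4107, -0.1871, 0.0483]
ee_rot: [-1.573, -0.0, 1.141]
force: [-0.0, -0.6, -2.9]
width: 0.0509
```

Request:
move_arm([
  {"dp": [0,-6,0],"rotation": [0,0,0]},
  {"dp": [0,-14,0],"rotation": [0,0,0]},
  {"dp": [0,-18,0],"rotation": [0,0,0]},
  {"dp": [0,-10,0],"rotation": [0,0,0]},
  {"dp": [0,-3,0],"rotation": [0,0,0]},
])

```text
t: 19.33
eef_pos: [0.4085, -0.187, 0.1008]
ee_rot: [-1.568, 0.002, 1.14]
force: [-0.2, 0.1, -2.8]
width: 0.0506
```

```bash
python3 go.py .61 .147 .16 90 14
python3 - <<'E'
from h import *
save('s2','side'); save('w2','wrist')
im=cv2.imread('pics/s2.png')[180:380,200:420];cv2.imwrite('pics/c2.png',cv2.resize(im,None,fx=2.5,fy=2.5))
E
```

```text
t 19.33 p [ 0.4085 -0.187   0.1008] yaw 65.32 w 0.0506 F [-0.2  0.1 -2.8]
[27.7, -4.3, -3.1] [-0.01, -1.76, -0.0]
[27.6, -4.3, -4.0] [-0.01, -1.76, -0.0]
[27.4, -4.3, -4.8] [-0.01, -1.76, -0.0]
[27.3, -4.3, -5.6] [-0.01, -1.76, -0.0]
[27.1, -4.3, -6.5] [-0.01, -1.76, -0.0]
[26.9, -4.3, -7.3] [-0.01, -1.76, -0.0]
[26.6, -4.3, -8.1] [-0.01, -1.76, -0.0]
[26.4, -4.3, -9.0] [-0.01, -1.76, -0.0]
[26.1, -4.3, -9.8] [-0.01, -1.76, -0.0]
[25.8, -4.3, -10.6] [-0.01, -1.76, -0.0]
[25.4, -4.2, -11.4] [-0.01, -1.76, -0.0]
[25.1, -4.2, -12.1] [-0.01, -1.76, -0.0]
[24.7, -4.2, -12.9] [-0.01, -1.76, -0.0]
[24.3, -4.2, -13.7] [-0.01, -1.76, -0.0]
```

View pics/c2.png

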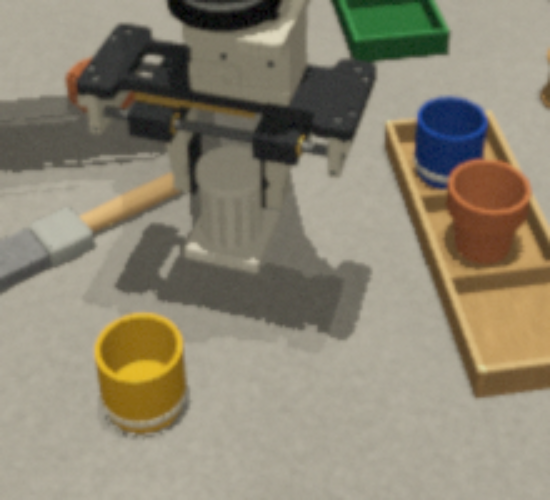

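Request:
move_arm([
  {"dp": [14,-14,-2],"rotation": [0,-1,0]},
  {"dp": [24,-18,-4],"rotation": [0,-2,0]},
  {"dp": [28,-15,-5],"rotation": [0,-2,0]},
  {"dp": [28,-8,-6],"rotation": [0,-2,0]},
  {"dp": [28,0,-7],"rotation": [0,-2,0]},
])

```text
t: 19.85
eef_pos: [0.4705, -0.081, 0.1522]
ee_rot: [-1.558, 0.002, 1.294]
force: [0.5, -0.8, -2.5]
width: 0.0507
```

```bash
python3 go.py .61 .1465 .15 90 8
```

```text
t 19.85 p [ 0.4705 -0.081   0.1522] yaw 74.13 w 0.0507 F [ 0.5 -0.8 -2.5]
[32.1, 0.1, -9.0] [-0.09, -1.98, -0.0]
[31.8, 0.1, -10.1] [-0.09, -1.98, -0.0]
[31.4, 0.1, -11.2] [-0.09, -1.98, -0.0]
[31.0, 0.1, -12.3] [-0.09, -1.98, -0.0]
[30.6, 0.2, -13.3] [-0.09, -1.98, -0.0]
[30.1, 0.2, -14.4] [-0.09, -1.98, -0.0]
[29.6, 0.2, -15.4] [-0.09, -1.98, -0.0]
[29.0, 0.2, -16.4] [-0.09, -1.98, -0.0]
```

Request:
move_arm([
  {"dp": [30,0,-9],"rotation": [-0.3,-2,0]},
  {"dp": [30,0,-10],"rotation": [0,-2,0]},
  {"dp": [30,0,-11],"rotation": [0,-2,0]},
  {"dp": [30,0,-12],"rotation": [0,-2,0]},
  {"dp": [30,0,-13],"rotation": [0,-2,0]},
])

```text
t: 20.27
eef_pos: [0.5553, 0.0612, 0.1477]
ee_rot: [-1.559, 0.002, 1.475]
force: [1.2, 0.2, -3.7]
width: 0.0508
```

```bash
python3 go.py .61 .1465 .12 90 4
```

```text
t 20.27 p [0.5553 0.0612 0.1477] yaw 84.54 w 0.0508 F [ 1.2  0.2 -3.7]
[22.5, 6.7, -11.7] [-0.17, -1.37, -0.02]
[22.2, 6.8, -12.2] [-0.17, -1.37, -0.02]
[21.9, 6.8, -12.7] [-0.17, -1.37, -0.02]
[21.6, 6.9, -13.2] [-0.17, -1.37, -0.02]
```

Request:
move_arm([
  {"dp": [22,3,-13],"rotation": [-0.3,-1.6,0]},
  {"dp": [19,6,-14],"rotation": [-0.2,-1.6,0]},
  {"dp": [15,8,-12],"rotation": [0,-1.2,0]},
  {"dp": [9,8,-8],"rotation": [0,-0.6,0]},
  {"dp": [3,4,-3],"rotation": [0,0,0]},
])

```text
t: 20.68
eef_pos: [0.6121, 0.1355, 0.1108]
ee_rot: [-1.563, 0.003, 1.574]
force: [0.7, 0.0, -3.6]
width: 0.0509
```

```bash
python3 go.py .61 .1465 .075 90 4
```

```text
t 20.68 p [0.6121 0.1355 0.1108] yaw 90.2 w 0.0509 F [ 0.7  0.  -3.6]
[2.8, 8.9, 0.4] [-0.11, 0.05, -0.04]
[2.8, 8.9, 0.5] [-0.11, 0.05, -0.04]
[2.8, 8.9, 0.5] [-0.11, 0.05, -0.04]
[2.8, 8.9, 0.5] [-0.11, 0.05, -0.04]
```

Request:
move_arm([
  {"dp": [6,6,1],"rotation": [-0.4,0.2,-0.2]},
  {"dp": [4,10,1],"rotation": [0,0,0]},
  {"dp": [0,10,0],"rotation": [0,0,0]},
  {"dp": [0,5,0],"rotation": [0,0,0]},
  {"dp": [0,1,0],"rotation": [0,0,0]},
])

```text
t: 21.1
eef_pos: [0.6064, 0.1446, 0.0716]
ee_rot: [-1.564, 0.002, 1.568]
force: [0.4, -0.0, -2.5]
width: 0.0508
```

```bash
python3 go.py .61 .1465 .0535 90 4
```

```text
t 21.1 p [0.6064 0.1446 0.0716] yaw 89.84 w 0.0508 F [ 0.4 -0.  -2.5]
[0.5, 4.5, -0.9] [-0.09, -0.04, -0.03]
[0.5, 4.5, -0.9] [-0.09, -0.04, -0.03]
[0.5, 4.5, -0.9] [-0.09, -0.04, -0.03]
[0.5, 4.5, -0.9] [-0.09, -0.04, -0.03]
```

Request:
move_arm([
  {"dp": [1.5,4,-2],"rotation": [-0.3,0,-0.1]},
  {"dp": [0.5,5,-1],"rotation": [0,0,0]},
  {"dp": [0,4,0],"rotation": [0,0,0]},
  {"dp": [0,2,0],"rotation": [0,0,0]},
  {"dp": [0,0.5,0],"rotation": [0,0,0]},
])

```text
t: 21.52
eef_pos: [0.6097, 0.1453, 0.0557]
ee_rot: [-1.571, -0.001, 1.566]
force: [-0.1, -0.6, -2.7]
width: 0.0509
```

Request:
move_arm([
  {"dp": [0,1,0],"rotation": [0,0,0]},
  {"dp": [0,0.5,0],"rotation": [0,0,0]},
])

```text
t: 21.68
eef_pos: [0.6099, 0.1452, 0.0543]
ee_rot: [-1.572, -0.001, 1.566]
force: [-0.5, 0.4, -2.7]
width: 0.051
```

Request:
move_arm([
  {"dp": [0.5,1,0],"rotation": [0,0,0]},
  {"dp": [0.5,0.8,0],"rotation": [0,0,0]},
])

```text
t: 21.85
eef_pos: [0.6102, 0.1462, 0.0533]
ee_rot: [-1.572, -0.001, 1.566]
force: [-4.3, -3.0, 6.7]
width: 0.0506
```

Contact; release.

Request:
move_arm([
  {"dp": [0,0,0],"rotation": [0,0,0]},
  {"dp": [0,0,0],"rotation": [0,0,0]},
  {"dp": [0,0,0],"rotation": [0,0,0]},
  {"dp": [0,0,0],"rotation": [0,0,0]},
  {"dp": [0,-2,0],"rotation": [0,0,0]},
], jaw=0)

```text
t: 22.27
eef_pos: [0.6116, 0.147, 0.0568]
ee_rot: [-1.576, -0.002, 1.567]
force: [0.5, 0.4, -0.6]
width: 0.0783
```

Request:
move_arm([
  {"dp": [0,-15,0],"rotation": [0,0,0]},
  {"dp": [0,-30,0],"rotation": [0,0,0]},
  {"dp": [0,-38,0],"rotation": [0,0,0]},
  {"dp": [0,-30,5],"rotation": [0,0,0]},
  {"dp": [10,-5,22],"rotation": [0,0,0]},
])

```text
t: 22.68
eef_pos: [0.5849, 0.1553, 0.1766]
ee_rot: [-1.571, 0.002, 1.566]
force: [1.5, 1.4, 2.0]
width: 0.0873
```

```bash
python3 wm.py .61 .1462 .068 .085 .05;python3 wm.py .61 .1462 .009 .025 .042; python3 go.py .33 .2935 .17 90 8
```

```text
3072 zmax 0.0798 circ [0.6105 0.145 ] 0.026 rect [array([0.6102, 0.1449]), array([0.0507, 0.051 ]), np.float64(44.7652)]
1156 zmax 0.025 circ [0.61   0.1449] 0.0397 rect [array([0.6103, 0.1449]), array([0.0573, 0.0579]), np.float64(89.6117)]
t 22.78 p [0.5805 0.1564 0.1743] yaw 89.77 w 0.0877 F [ 0.8  0.2 -0.8]
[17.0, 0.6, 31.4] [-0.02, -0.03, -0.01]
[17.0, 0.6, 31.4] [-0.02, -0.03, -0.01]
[17.0, 0.6, 31.4] [-0.02, -0.03, -0.01]
[17.1, 0.6, 31.4] [-0.02, -0.03, -0.01]
[17.1, 0.6, 31.3] [-0.02, -0.03, -0.01]
[17.1, 0.6, 31.3] [-0.02, -0.03, -0.01]
[17.1, 0.6, 31.3] [-0.02, -0.03, -0.01]
[17.1, 0.6, 31.3] [-0.02, -0.03, -0.01]
```

Request:
move_arm([
  {"dp": [14,0,24],"rotation": [0,0,0]},
  {"dp": [18,0,33],"rotation": [0,0,0]},
  {"dp": [18,0,34],"rotation": [0,0,0]},
  {"dp": [18,0,34],"rotation": [0,0,0]},
  {"dp": [18,0,34],"rotation": [0,0,0]},
])

```text
t: 23.2
eef_pos: [0.4214, 0.243, 0.1728]
ee_rot: [-1.568, 0.002, 1.56]
force: [0.9, 1.7, 0.8]
width: 0.0877
```

```bash
python3 wm.py .33 .2935 .066 .085 .045; python3 go.py .33 .2935 .15 90 4
```

```text
1256 zmax 0.0785 circ [0.3305 0.2941] 0.0321 rect [array([0.3325, 0.2884]), array([0.0635, 0.0513]), np.float64(19.3045)]
t 23.25 p [0.4168 0.2449 0.1728] yaw 89.48 w 0.0877 F [-7.  -0.9 -2.5]
[12.0, 5.8, 21.8] [-0.06, -0.13, -0.02]
[12.0, 5.8, 21.8] [-0.06, -0.13, -0.02]
[12.1, 5.7, 21.7] [-0.06, -0.13, -0.02]
[12.1, 5.7, 21.7] [-0.06, -0.13, -0.02]
```

Request:
move_arm([
  {"dp": [14,1,25],"rotation": [0,-0.3,0]},
  {"dp": [14,3,25],"rotation": [0,0,0]},
  {"dp": [12,6,20],"rotation": [0,0,0]},
  {"dp": [6,8,10],"rotation": [0,0,0]},
  {"dp": [2,8,4],"rotation": [0,0,0]},
])

```text
t: 23.67
eef_pos: [0.328, 0.2969, 0.1474]
ee_rot: [-1.569, -0.003, 1.573]
force: [-0.0, 0.5, -0.2]
width: 0.0873
```

```bash
python3 wm.py .33 .2935 .066 .085 .045; python3 go.py .3305 .2940 .048 90 5
```

```text
2458 zmax 0.0789 circ [0.3302 0.2945] 0.0322 rect [array([0.3302, 0.2947]), array([0.0629, 0.0638]), np.float64(3.8876)]
t 23.72 p [0.3274 0.296  0.1458] yaw 90.06 w 0.0878 F [-0.8 -0.3 -1.9]
[-0.4, 19.6, -0.7] [-0.04, 0.01, 0.01]
[-0.4, 19.6, -0.7] [-0.04, 0.01, 0.01]
[-0.4, 19.6, -0.7] [-0.04, 0.01, 0.01]
[-0.4, 19.6, -0.6] [-0.04, 0.01, 0.01]
[-0.4, 19.6, -0.6] [-0.04, 0.01, 0.01]
```

Request:
move_arm([
  {"dp": [-1,12,-2],"rotation": [0,0,0]},
  {"dp": [-0.5,18,-1],"rotation": [0,0,0]},
  {"dp": [0,16,0],"rotation": [0,0,0]},
  {"dp": [0,8,0],"rotation": [0,0,0]},
  {"dp": [0,3,0],"rotation": [0,0,0]},
])

```text
t: 24.13
eef_pos: [0.3325, 0.2943, 0.0866]
ee_rot: [-1.568, -0.001, 1.574]
force: [0.6, -0.3, -0.4]
width: 0.0868
```

```bash
python3 go.py .3303 .2943 .048 90 4
```

```text
t 24.13 p [0.3325 0.2943 0.0866] yaw 90.17 w 0.0868 F [ 0.6 -0.3 -0.4]
[0.0, 9.6, 0.5] [-0.03, 0.04, 0.01]
[0.0, 9.6, 0.5] [-0.03, 0.04, 0.01]
[0.0, 9.6, 0.5] [-0.03, 0.04, 0.01]
[0.0, 9.6, 0.6] [-0.03, 0.04, 0.01]
```

Request:
move_arm([
  {"dp": [0,10,2],"rotation": [0,0.2,0]},
  {"dp": [0,13,0.5],"rotation": [0,0,0]},
  {"dp": [0,9,0],"rotation": [0,0,0]},
  {"dp": [0,3,0],"rotation": [0,0,0]},
  {"dp": [0,0,0],"rotation": [0,0,0]},
])

```text
t: 24.55
eef_pos: [0.3326, 0.2938, 0.0507]
ee_rot: [-1.569, 0.001, 1.568]
force: [0.0, -0.3, 0.2]
width: 0.0878
```

```bash
python3 go.py .3303 .2943 .048 90 1
```

```text
t 24.55 p [0.3326 0.2938 0.0507] yaw 89.84 w 0.0878 F [ 0.  -0.3  0.2]
[0.5, 2.7, 2.3] [-0.12, -0.16, -0.04]
```

Request:
move_arm([
  {"dp": [0.5,3,2],"rotation": [0,0,0]},
  {"dp": [0,0.5,0.5],"rotation": [0,0,0]},
  {"dp": [0,0,0],"rotation": [0,0,0]},
  {"dp": [0,0,0],"rotation": [0,0,0]},
  {"dp": [0,0,0],"rotation": [0,0,0]},
], jaw=255, squeeze=35)

```text
t: 24.97
eef_pos: [0.3309, 0.2953, 0.0489]
ee_rot: [-1.57, -0.001, 1.568]
force: [0.9, -0.3, -2.8]
width: 0.0626
```

Request:
move_arm([
  {"dp": [0,0,0],"rotation": [0,0,0]},
  {"dp": [0,0,0],"rotation": [0,0,0]},
  {"dp": [0,0,0],"rotation": [0,0,0]},
])

```text
t: 25.22
eef_pos: [0.3305, 0.2948, 0.0489]
ee_rot: [-1.569, -0.001, 1.567]
force: [0.5, 0.4, -4.2]
width: 0.0623
```

Request:
move_arm([
  {"dp": [0,-6,0],"rotation": [0,0,0]},
  {"dp": [0,-16,0],"rotation": [0,0,0]},
  {"dp": [0,-25,0],"rotation": [0,0,0]},
  {"dp": [0,-25,0],"rotation": [0,0,0]},
  {"dp": [-5,-20,0],"rotation": [0,0,0]},
])

```text
t: 25.63
eef_pos: [0.3286, 0.286, 0.1406]
ee_rot: [-1.564, 0.01, 1.567]
force: [0.5, 0.3, -3.2]
width: 0.0626
```

```bash
python3 go.py .611 -.2685 .17 90 20|head -3;  python3 - <<'E'
from h import *
save('s3','scene')
im=cv2.imread('pics/s3.png')[60:300,120:520];cv2.imwrite('pics/c3.png',cv2.resize(im,None,fx=2,fy=2))
E
```

```text
t 25.63 p [0.3286 0.286  0.1406] yaw 89.76 w 0.0626 F [ 0.5  0.3 -3.2]
[-27.7, -1.3, -14.2] [-0.02, -0.01, -0.03]
[-27.7, -1.3, -14.2] [-0.02, -0.01, -0.03]
```

View pics/c3.png

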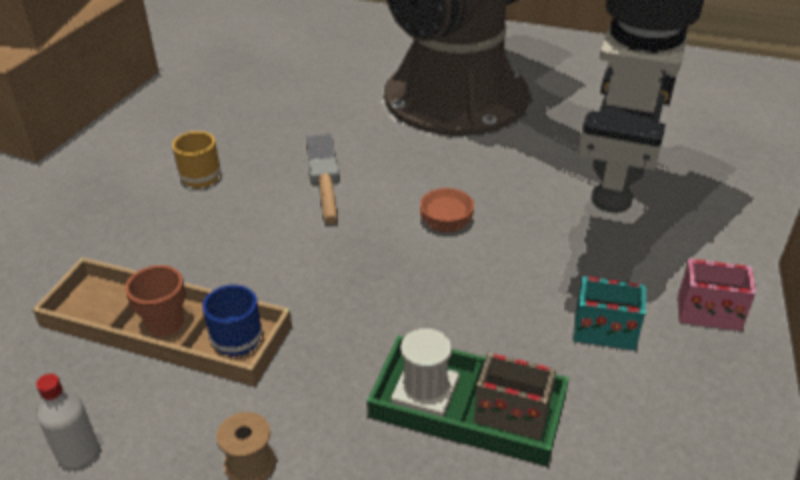

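The urn is held upright. The two filled trays look right and the yellow pot hasn't moved.

Request:
move_arm([
  {"dp": [-18,-10,-9],"rotation": [0,0,0]},
  {"dp": [-28,-12,-14],"rotation": [0,0,0]},
  {"dp": [-28,-8,-14],"rotation": [0,0,0]},
  {"dp": [-28,0,-14],"rotation": [0,0,0]},
  {"dp": [-28,0,-14],"rotation": [0,0,0]},
])

```text
t: 26.1
eef_pos: [0.3955, 0.1569, 0.1805]
ee_rot: [-1.571, -0.001, 1.576]
force: [1.2, 0.3, -3.2]
width: 0.0627
```

Request:
move_arm([
  {"dp": [-28,0,-14],"rotation": [0,0,0]},
  {"dp": [-28,0,-14],"rotation": [0,0,0]},
  {"dp": [-28,0,-14],"rotation": [0,0,0]},
  {"dp": [-28,0,-14],"rotation": [0,0,0]},
  {"dp": [-28,0,-14],"rotation": [0,0,0]},
])

```text
t: 26.52
eef_pos: [0.4672, 0.0096, 0.1826]
ee_rot: [-1.574, -0.004, 1.577]
force: [1.0, 0.8, -3.9]
width: 0.0625
```

```bash
python3 go.py .611 -.2685 .17 90 10|head -3
```

```text
t 26.52 p [0.4672 0.0096 0.1826] yaw 90.38 w 0.0625 F [ 1.   0.8 -3.9]
[-27.9, 1.2, -14.2] [0.02, 0.04, 0.02]
[-27.9, 1.2, -14.2] [0.02, 0.04, 0.02]
```

Request:
move_arm([
  {"dp": [-29,0,-14],"rotation": [0,0.3,0]},
  {"dp": [-29,0,-14],"rotation": [0,0,0]},
  {"dp": [-29,0,-14],"rotation": [0,0,0]},
  {"dp": [-29,0,-14],"rotation": [0,0,0]},
  {"dp": [-29,0,-14],"rotation": [0,0,0]},
])

```text
t: 26.93
eef_pos: [0.5381, -0.1438, 0.1828]
ee_rot: [-1.573, -0.005, 1.571]
force: [1.6, 1.7, -3.7]
width: 0.0626
```

Request:
move_arm([
  {"dp": [-29,0,-15],"rotation": [0,0,0]},
  {"dp": [-29,0,-15],"rotation": [0,0,0]},
  {"dp": [-25,2,-13],"rotation": [0,0,0]},
  {"dp": [-18,5,-9],"rotation": [0,0,0]},
  {"dp": [-10,6,-5],"rotation": [0,0,0]},
])

```text
t: 27.35
eef_pos: [0.597, -0.2653, 0.1686]
ee_rot: [-1.572, -0.005, 1.568]
force: [0.9, 0.6, -3.9]
width: 0.0624
```

```bash
python3 go.py .611 -.2685 .1 90 5;python3 wm.py .6115 -.2685 .02 .036 .06
```

```text
t 27.35 p [ 0.597  -0.2653  0.1686] yaw 89.82 w 0.0624 F [ 0.9  0.6 -3.9]
[-0.7, 13.7, -2.8] [0.01, -0.04, 0.06]
[-0.7, 13.7, -2.8] [0.01, -0.04, 0.06]
[-0.7, 13.7, -2.8] [0.01, -0.04, 0.06]
[-0.7, 13.7, -2.8] [0.01, -0.04, 0.06]
[-0.7, 13.7, -2.8] [0.01, -0.04, 0.06]
1600 zmax 0.031 circ [ 0.6116 -0.2686] 0.0601 rect [array([ 0.6129, -0.2693]), array([0.0982, 0.0973]), np.float64(0.2743)]
```

Request:
move_arm([
  {"dp": [0,8,-6],"rotation": [0,0,0.2]},
  {"dp": [0,15,-5],"rotation": [0,0,0]},
  {"dp": [0,18,-2],"rotation": [0,0,0]},
  {"dp": [0,15,0],"rotation": [0,0,0]},
  {"dp": [0,8,0],"rotation": [0,0,0]},
])

```text
t: 27.82
eef_pos: [0.6104, -0.2648, 0.0989]
ee_rot: [-1.57, -0.002, 1.565]
force: [-0.5, 0.6, -3.8]
width: 0.0627
```

```bash
python3 go.py .6117 -.2688 .06 90 3
```

```text
t 27.82 p [ 0.6104 -0.2648  0.0989] yaw 89.69 w 0.0627 F [-0.5  0.6 -3.8]
[-1.4, 13.0, -0.4] [-0.01, -0.1, 0.03]
[-1.4, 13.0, -0.4] [-0.01, -0.1, 0.03]
[-1.3, 13.0, -0.4] [-0.01, -0.1, 0.03]
```

Request:
move_arm([
  {"dp": [-3,7,-0.5],"rotation": [0,0,0]},
  {"dp": [-1,11,0],"rotation": [0,0,0]},
  {"dp": [0,9,0],"rotation": [0,0,0]},
  {"dp": [0,6,0],"rotation": [0,0,0]},
  {"dp": [0,3,0],"rotation": [0,0,0]},
])

```text
t: 28.23
eef_pos: [0.6104, -0.2666, 0.0586]
ee_rot: [-1.568, -0.002, 1.568]
force: [-0.5, -0.7, -2.9]
width: 0.0631
```

```bash
python3 go.py .6117 -.2688 .0545 90 3
```

```text
t 28.23 p [ 0.6104 -0.2666  0.0586] yaw 89.84 w 0.0631 F [-0.5 -0.7 -2.9]
[-0.7, 1.4, -0.4] [-0.06, -0.05, 0.04]
[-0.7, 1.4, -0.4] [-0.06, -0.05, 0.04]
[-0.7, 1.4, -0.4] [-0.06, -0.05, 0.04]
```

Request:
move_arm([
  {"dp": [-1,1.5,0],"rotation": [0,0,0]},
  {"dp": [0,1.5,0],"rotation": [0,0,0]},
  {"dp": [0,1,0],"rotation": [0,0,0]},
])

```text
t: 28.48
eef_pos: [0.6106, -0.2677, 0.0543]
ee_rot: [-1.568, -0.002, 1.568]
force: [-0.0, 0.1, -4.7]
width: 0.0625
```

Request:
move_arm([
  {"dp": [0,1,0],"rotation": [0,0,0]},
])

```text
t: 28.57
eef_pos: [0.6108, -0.2679, 0.0538]
ee_rot: [-1.569, -0.001, 1.568]
force: [-2.6, 0.3, 4.1]
width: 0.0628
```

Request:
move_arm([
  {"dp": [0,0,0],"rotation": [0,0,0]},
  {"dp": [0,0,0],"rotation": [0,0,0]},
  {"dp": [0,0,0],"rotation": [0,0,0]},
  {"dp": [0,0,0],"rotation": [0,0,0]},
  {"dp": [0,-2,0],"rotation": [0,0,0]},
], jaw=0)

```text
t: 28.98
eef_pos: [0.6131, -0.2687, 0.0591]
ee_rot: [-1.574, 0.0, 1.569]
force: [1.0, -0.6, 0.2]
width: 0.0863
```

Request:
move_arm([
  {"dp": [0,-15,0],"rotation": [0,0,0]},
  {"dp": [0,-30,0],"rotation": [0,0,0]},
  {"dp": [0,-35,0],"rotation": [0,0,0]},
  {"dp": [0,-25,15],"rotation": [0,0,0]},
  {"dp": [0,-5,25],"rotation": [0,0,0]},
])

```text
t: 29.4
eef_pos: [0.5744, -0.2688, 0.1715]
ee_rot: [-1.571, 0.001, 1.57]
force: [0.3, 0.4, 0.9]
width: 0.088
```

Request:
move_arm([
  {"dp": [20,0,20],"rotation": [0,0,0]},
  {"dp": [20,0,20],"rotation": [0,0,0]},
  {"dp": [10,0,10],"rotation": [0,0,0]},
  {"dp": [0,0,0],"rotation": [0,0,0]},
  {"dp": [0,0,0],"rotation": [0,0,0]},
])

```text
t: 29.82
eef_pos: [0.5215, -0.2183, 0.1786]
ee_rot: [-1.582, 0.003, 1.569]
force: [0.0, -0.6, 0.1]
width: 0.0883
```

```bash
python3 wm.py .6115 -.268 .07 .09 .05
python3 - <<'E'
from h import *
D={c:cloud(save(c+'9',c)) for c in['scene','side']}
for n,(x,y,a,b) in {'terr':(.612,-.1755,.05,.08),'blue':(.608,-.083,.05,.08),'urn':(.611,-.268,.07,.09),'pillar':(.61,.145,.066,.09),'trough':(.61,.24,.055,.08),'yellow':(.333,-.285,.03,.075)}.items():
    for c in D:
        W=D[c][0];A=W[(np.hypot(W[:,0]-x,W[:,1]-y)<.045)&(W[:,2]>a)&(W[:,2]<b)]
        if len(A)>5:
            q=cv2.minEnclosingCircle(A[:,:2].astype(np.float32)); print(n,c,len(A),np.round(q[0],4),round(q[1],4),'z',np.percentile(A[:,2],98).round(4))
s=arm.get_state();print(s['eef_pos'],s['qd'].round(3))
E
```

```text
2487 zmax 0.0839 circ [ 0.6103 -0.2684] 0.0323 rect [array([ 0.6098, -0.2684]), array([0.0633, 0.0633]), np.float64(46.828)]
terr scene 419 [ 0.612 -0.176] 0.0335 z 0.0685
terr side 598 [ 0.6107 -0.1743] 0.0343 z 0.0702
blue scene 315 [ 0.6096 -0.0818] 0.0312 z 0.0644
blue side 314 [ 0.6073 -0.082 ] 0.0314 z 0.0663
urn scene 284 [ 0.6118 -0.2685] 0.0346 z 0.0809
urn side 496 [ 0.6086 -0.267 ] 0.0333 z 0.0824
pillar scene 415 [0.6107 0.1438] 0.0272 z 0.0775
trough scene 384 [0.6099 0.24  ] 0.0412 z 0.0652
trough side 91 [0.5969 0.2419] 0.0378 z 0.0666
yellow scene 369 [ 0.3342 -0.2842] 0.0328 z 0.0586
yellow side 940 [ 0.3318 -0.2851] 0.0313 z 0.061
[ 0.5221367  -0.21892582  0.17776305] [-0.005  0.016 -0.001  0.001  0.003 -0.002]
```

View pics/scene9.png

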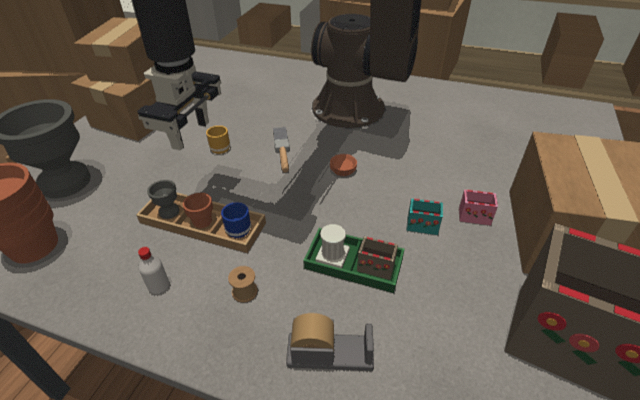

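View pics/side9.png

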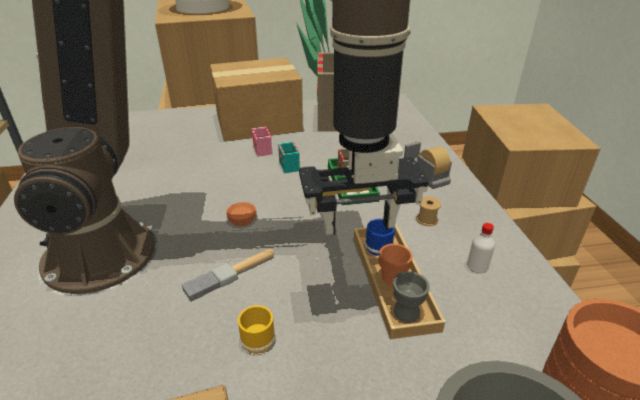

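All five pieces stand upright in their own compartments: urn (163,195), terracotta (198,211) and blue (237,219) in the carton tray, pillar (333,246) and trough (377,260) in the green tray. The yellow pot is still at (217,138), and the gripper is clear.

```bash
python3 -c "
from station import arm
print(arm.job_done())"
```

```text
the job is handed in; nothing more can be done
None
```

The gift sets are made up and the job is handed in, at about 30 s of the 120 s allowed. The urn, terracotta pot and blue pot are in the carton tray. The pillar and flower trough are in the green tray.

- **Placing:** The last camera checks put every piece within about 4 mm of its compartment centre. Rim heights are about 5 mm (within 1 mm) above each piece's own height, so all stand upright on the tray floors.
- **Yellow pot:** It measured within about 1 mm of where it started, which is within measurement noise.
- **Blue pot:** It touched down harder than the others, with a short push of about 24 N. I backed off and released it; it stands level, with no damage I could see.
- **One disagreement:** In the last side view the gripper hid the pillar completely and most of the trough, so that view's trough position was off by 13 mm. The scene view and the close wrist-camera checks agreed on both pieces.

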